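# Snug the tile mould's cover down in star order

### The job

Close the tile mould: tighten its four red wing knobs clockwise in star order (always going to the one diagonally opposite next), a little at a time in two or more rounds, so that the white cover goes down level onto the mould's rim without cocking. Finish with the cover fully home and every knob snug by feel, none overtightened since the cover is brittle; do not press on the cover itself, leave the flask, bowl and vase alone, and let go.

Things in the scene. Friction and masses are not known exactly. Their poses are not given: they have to be found in the camera images.
- mould: fixed tile mould: dark steel base 210x210x30 mm with an aluminium rim; its four corner lands, on which the cover must sit, are worn: 49.3 to 50.7 mm above the bench, not known exactly. Origin: centre of its underside; z up, x and y along its sides. An orange springy seal reaches 54.5 mm. Short fences (60 mm high) along the sides locate the cover with 1 mm play.
- cover: loose brittle white plate 170x170x15 mm, about 0.5 kg, blue square on top, lying on the seal. Origin: centre of its underside, 54.5 mm above the bench at the start, about 50 mm when home. Seal push: about 7 N per side when home. Knobs 1-2-3-4 go round the plate, so 1 is diagonally across from 3, and 2 from 4.
- knob1: Red wing knob with a steel collar (26 mm wide, 8 mm high) below. Origin: on its axis, at the collar's underside; z up. The wing is a bar 46 mm long (along x), 14 mm wide (along y), 28 mm high, from 14 to 42 mm above the origin: pinch it across y. It sits 60 mm to the mould's +x, 60 mm to its +y side.
- knob2: Red wing knob like knob1. Thread of all four: clockwise seen from above tightens; the knob sinks 3.82 mm per rad. At the start each collar hangs 0 to 0.9 mm clear of the cover, all differently; in all 1.1 to 1.75 rad, not known beforehand, makes one snug; 0.7 rad is the most for a first round. It stays where it is left. It sits 60 mm to the mould's -x, 60 mm to its +y side.
- knob3: Red wing knob like knob1. Feel of all four: running free takes 0.05 N m. With its corner home, the wrist torque about z (positive) climbs steeply: read at rest, 0.2 N m above its value in free running means snug (some 40 N of clamping), about 0.15 rad after the climb begins; 0.2 rad more cracks the cover. It sits 60 mm to the mould's -x, 60 mm to its -y side.
- knob4: Red wing knob like knob1 (thread: see knob2; feel: see knob3). The first knobs made snug relax by some 10 N as the cover levels: give the very first 0.27 N m, the one across from it 0.22 and the last two 0.19. The cover leaning over 0.022 rad counts as cocked. It sits 60 mm to the mould's +x, 60 mm to its -y side.
- corner1 (a point): point on the underside of the cover beneath knob1
- corner2 (a point): point on the underside of the cover beneath knob2
- corner3 (a point): point on the underside of the cover beneath knob3
- corner4 (a point): point on the underside of the cover beneath knob4
- flask: blue bottle, 60 mm diameter, 170 mm tall, standing; a bystander; origin at its foot
- bowl: green bowl, 110 mm wide, 50 mm high; a bystander; origin at its foot
- vase: turned wooden vase, 90 mm wide, 215 mm tall; a bystander; origin at its foot

How it is judged:
By the outcome, as a careful person would: the job done as asked, in the order asked, and still so for the second after the job is handed in, with the robot touching nothing.
It also fails if it takes over 72 s, if anything falls off the work surface, if the arm or the gripper's body presses on something with over 40 N, if the wrist force passes 120 N, or if a joint passes its speed limit or range.

### The arm

A 6-joint arm with a two-finger parallel gripper is mounted at the origin on the work surface. World frame = base frame: x ahead of the robot, y to its left, z up, the work surface at z = 0. Lengths are in mm, angles in rad, forces in N, time in s.
With the tool pointing down it reaches from about 350 to 850 mm from the base axis. Payload 8.1 kg.
Tool frame: the origin (TCP) lies at the very end of the fingers, on their centre line; the grasp point (between the pads) lies 19 mm behind it; z points along the fingers, x is the direction in which the jaws open and shut, and the axes are right-handed (so a half turn about z gives the same grasp; the last joint's range is limited). The gripper opens to 93 mm and grips with 3 to 60 N. Pads are 15 mm wide; open, the fingers measure 128 mm over their backs; the gripper's body (75 mm by 188 mm) begins 65 mm behind the grasp point.
Start: joints at [-1.21, 0.13, 1.488, -0, 1.523, -0.085], TCP at [258.728, -541.355, 218.635] pointing down, gripper open.
Joint ranges: [-2.96, 2.96], [-0.89, 2.26], [0.02, 2.5], [-1.34, 4.48], [0, 2.73], [-2.66, 2.66]. Speed limits (rad/s): [2.39, 2.39, 2.79, 3.14, 3.14, 3.14].

### API

Orientations are given as a unit quaternion [x, y, z, w].
In Python, from workcell import bot gives the robot as it stands. The module is installed in compiled form; this text tells all that it offers.
- The arm moves only by the tool arm_command, never from a script. Its argument "motion" is a list of rows, each an object of numbers: "gripper": the opening, from 0 (shut) to 1 (fully open); "x", "y", "z": the shift along the tool's x, y, z in m; "rx", "ry", "rz": the turn, a rotation vector about the tool's x, y, z in rad. A call has 1 to 12 rows; each row is the pose to reach, as a shift and turn from the pose measured when the call began, along the tool's axes at that moment; what a row does not reach only later rows make up. A row lasts 1/8 s, in which the tool goes at most 62.5 mm and 10.7 degrees, less where a joint would pass 70% of its speed; a pose out of reach is approached as far as the arm can. A call with a gripper value outside its range is refused whole. The fingers move at their own pace and stop on an object; "grip_force" is the grip in N (left out, the last holds). Time passes only in rows, so rows that repeat a pose let the fingers close. It gives the time, the measured TCP pose, the force and the opening at its end, in the units of the state.
- bot.get_state(): the state, without advancing time (a new reading comes with each control period).
- bot.grab_frame(name): name is "side" or "top"; returns a dict with "pixels" (480x640x3 uint8, blue, green, red), "K" (3x3 intrinsics, pixels), "R" (3x3) and "t" (3): a world point X has camera coordinates R X + t. Camera axes: x right, y down, z forward; pixel columns grow to the right and rows downward; lengths in mm; the calibration is good to about 2 mm. A picture is of the moment at which its call begins. There is no depth.
- bot.job_done(): hands the job in, once; it reports no verdict.
The state is a dict: "time_s": time; "q": joint angles; "qd": joint speeds; "tau": joint torques, N m; "tool_pos": TCP position; "orientation": TCP orientation; "force": force on the tool from outside, world axes, zero at the start; "wrist_torque": the same for the moment, N m; "grip_width": opening from 0.0 (shut) to 1.0 (fully open).
Only numpy, scipy, OpenCV 4.12 (cv2) and the standard library are available. Lean on these libraries where they do the work, as an engineer would, in place of code of your own. Each camera call takes 0.05 s, during which the arm holds its last target. There are 200 camera calls.

## Working session

There is one attempt and no reset: what is moved stays moved. The work goes in short steps, Python scripts to look and compute and a tool call to move; the robot and the scene stay as the last step left them, time stands still between calls to the robot, and variables do not carry over. Pictures are saved under pics/ and viewed, about 8 in all and at most 12, crops included, and the job is handed in when it is done.

Besides the shell and the picture viewer there is one more tool, called after "Emit:" by a JSON object that holds its "name" and its "arguments". arm_command: Moves the arm, as the interface text tells. Its arguments: {"type":"object","properties":{"motion":{"type":"array","items":{"type":"object","properties":{"gripper":{"type":"number"},"x":{"type":"number"},"y":{"type":"number"},"z":{"type":"number"},"rx":{"type":"number"},"ry":{"type":"number"},"rz":{"type":"number"}}}},"grip_force":{"type":"number"}},"required":["motion"]}

```bash
mkdir -p pics; python3 - <<'E'
from workcell import bot
import cv2,numpy as np
for n in("top","side"):
    f=bot.grab_frame(n); cv2.imwrite(f"pics/{n}0.png",f["pixels"]); np.savez(f"{n}.npz",**f)
    print(n,f["K"],f["R"],f["t"],(-f["R"].T@f["t"]))
s=bot.get_state();print({k:np.round(v,4) for k,v in s.items()})
E
```

```text
top [[517.34645874   0.         318.48270201]
 [  0.         517.34645874 242.82210796]
 [  0.           0.           1.        ]] [[ 0.03035318 -0.99946456 -0.0122179 ]
 [-0.99385317 -0.02887629 -0.10687397]
 [ 0.10646394  0.01538676 -0.9941975 ]] [  11.66177196  568.58587596 1234.09666278] [ 433.35010602    9.08542803 1287.84533581]
side [[524.62828678   0.         323.154804  ]
 [  0.         524.62828678 243.13614613]
 [  0.           0.           1.        ]] [[ 0.97447053 -0.22381373  0.01773683]
 [-0.15449983 -0.72580443 -0.67032658]
 [ 0.16290177  0.65047317 -0.74185421]] [-524.57400201  160.70184717  906.56887413] [ 388.32864387 -590.46747895  789.5689403 ]
{'time_s': np.float64(0.1), 'q': array([-1.2104,  0.1311,  1.4892, -0.    ,  1.523 , -0.0854]), 'qd': array([ 0.0004, -0.0005, -0.0003,  0.001 , -0.0005, -0.0018]), 'tau': array([ 1.10000e-03, -5.61342e+01, -4.93093e+01,  7.70000e-02,
        2.92000e-02, -0.00000e+00]), 'tool_pos': array([ 258.5467, -540.8787,  217.671 ]), 'orientation': array([ 8.459e-01, -5.333e-01, -7.000e-04, -5.000e-04]), 'force': array([-0.6403,  0.8971, -0.5483]), 'wrist_torque': array([-0.0119, -0.0122, -0.0414]), 'grip_width': np.float64(1.0003)}
```

View pics/top0.png

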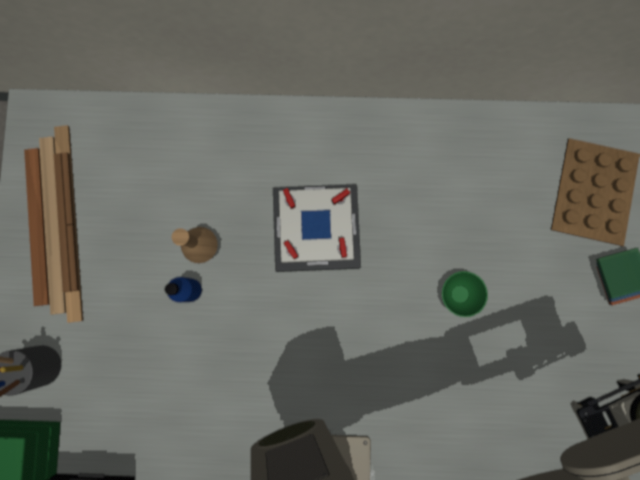

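View pics/side0.png

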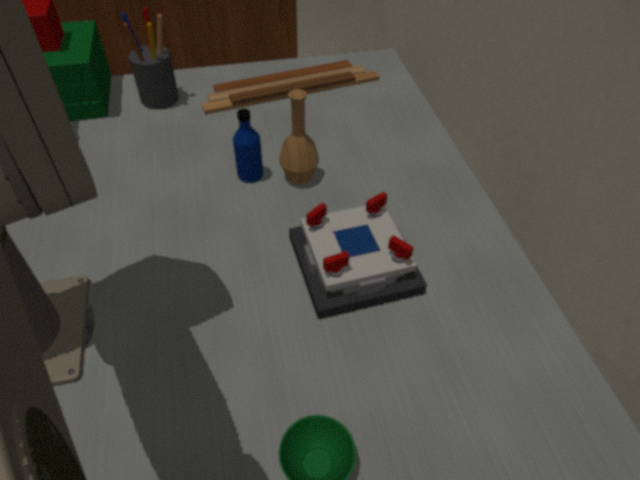

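Top view: the mould is at about (316,228), with red wings near (289,199), (341,196), (343,247) and (291,250). The vase, flask and bowl are well clear. Next I measure the wings in both views.

```bash
cat > h.py <<'E'
import cv2,numpy as np
def ray(f,uv,z):
    C=-f["R"].T@f["t"]; d=f["R"].T@np.linalg.inv(f["K"])@np.r_[uv,1.]
    return C+d*(z-C[2])/d[2]
def reds(f):
    p=f["pixels"].astype(int); m=((p[...,2]>70)&(p[...,2]>2*p[...,1])&(p[...,2]>2*p[...,0])).astype(np.uint8)
    return [c for c in cv2.findContours(m,cv2.RETR_EXTERNAL,cv2.CHAIN_APPROX_NONE)[0] if cv2.contourArea(c)>25]
def tri(A,a,B,b):
    M=[];v=[]
    for f,u in((A,a),(B,b)):
        C=-f["R"].T@f["t"]; d=f["R"].T@np.linalg.inv(f["K"])@np.r_[u,1.]; d/=np.linalg.norm(d); P=np.eye(3)-np.outer(d,d); M.append(P);v.append(P@C)
    return np.linalg.lstsq(np.vstack(M),np.hstack(v),rcond=None)[0]
def knobs(f,z=100,lim=None):
    out=[]
    for c in reds(f):
        w=np.array([ray(f,p,z)[:2] for p in c[:,0].astype(float)],np.float32)
        (x,y),(a,b),_=r=cv2.minAreaRect(w); B=cv2.boxPoints(r); e=max((B[1]-B[0],B[2]-B[1]),key=np.linalg.norm)
        mo=cv2.moments(c); uv=(mo['m10']/mo['m00'],mo['m01']/mo['m00'])
        out.append((np.round([x,y]),np.round(sorted((a,b))),round(float(np.arctan2(e[1],e[0])%np.pi),3),np.round(uv,1)))
    return out
E
python3 - <<'E'
from h import *
T=dict(np.load("top.npz"));S=dict(np.load("side.npz"))
kt=knobs(T);ks=knobs(S)
for k in kt:print("top",*k, np.round(ray(T,k[3],100),1))
for k in ks:
    print("side",*k, np.round(ray(S,k[3],98),1))
    for j in kt:
        X=tri(T,j[3],S,k[3])
        if 70<X[2]<130:print("   tri",np.round(X,1))
p=T["pixels"].astype(int)
m=((p.min(2)>150)).astype(np.uint8); m[:,:250]=0;m[:,380:]=0;m[300:]=0
m=cv2.morphologyEx(m,cv2.MORPH_CLOSE,np.ones((25,25)));m=cv2.morphologyEx(m,cv2.MORPH_OPEN,np.ones((15,15)))
c=max(cv2.findContours(m,0,2)[0],key=cv2.contourArea)
w=np.array([ray(T,q,69.5)[:2] for q in c[:,0].astype(float)],np.float32);print("cover",cv2.minAreaRect(w))
b=((p[...,0]>70)&(p[...,0]>1.8*p[...,2])).astype(np.uint8);b[:,:280]=0;b[260:]=0;b[:,360:]=0
c=max(cv2.findContours(b,0,2)[0],key=cv2.contourArea);w=np.array([ray(T,q,69.5)[:2] for q in c[:,0].astype(float)],np.float32);print("blue",cv2.minAreaRect(w))
E
```

```text
top [544.  91.] [12. 42.] 0.621 [290.6 249.3] [543.7  91.3 100. ]
top [553. -28.] [12. 42.] 0.026 [342.4 247.2] [552. -28. 100.]
top [671. -21.] [15. 44.] 2.217 [340.5 196.1] [671.5 -20.5 100. ]
top [664. 101.] [13. 47.] 0.448 [288.6 197.6] [664.6 100.4 100. ]
side [552. -24.] [15. 48.] 0.22 [335.9 257.7] [554.2 -21.9  98. ]
   tri [551.9 -27.9 105.4]
   tri [612.6 -17.6 101. ]
side [669. -20.] [29. 45.] 2.3 [400.6 244. ] [674.6 -14.8  98. ]
   tri [671.1 -20.5 104.9]
side [541.  94.] [15. 56.] 0.674 [315.6 210.8] [544.6  98.8  98. ]
   tri [543.   91.  105.8]
   tri [603.6 101.1 104.8]
side [665. 105.] [14. 51.] 0.45 [376.  198.8] [665.7 107.   98. ]
   tri [663.3 100.1 104.9]
side [ -75. 1093.] [ 75. 127.] 1.68 [35.9  7.2] [ -74.4 1098.8   98. ]
cover ((607.375244140625, 36.55309295654297), (165.7017822265625, 165.40902709960938), 3.9403140544891357)
blue ((607.9052734375, 36.24972152709961), (63.272281646728516, 64.55996704101562), 4.0591816902160645)
```

```bash
cat >> h.py <<'E'
KN=dict(A=(663.6,99.7),B=(543.4,91.2),C=(552.,-28.3),D=(671.5,-20.3))
def ang(f,z=104):
    p=f["pixels"].astype(float); W=np.clip(p[...,2]-1.3*np.maximum(p[...,1],p[...,0])-15,0,60)
    r={}
    for k,(x,y) in KN.items():
        q=f["K"]@(f["R"]@np.array([x,y,z])+f["t"]); u,v=q[:2]/q[2]
        vv,uu=np.mgrid[int(v)-13:int(v)+14,int(u)-13:int(u)+14]; w=W[vv,uu].ravel()
        P=np.array([ray(f,(a,b),z)[:2] for a,b in zip(uu.ravel(),vv.ravel())]); m=np.average(P,axis=0,weights=w)
        e,V=np.linalg.eigh(np.cov(P.T,aweights=w)); r[k]=(np.round(m,1),round(float(np.arctan2(V[1,1],V[0,1])%np.pi),3),np.round(np.sqrt(12*e),0))
    return r
def go(x,y,z,yaw):
    "shift/turn in tool axes from the live pose to x,y,z (mm), tool-x yaw"
    from workcell import bot
    from scipy.spatial.transform import Rotation as R
    s=bot.get_state(); r=R.from_quat(s["orientation"]); d=r.inv().apply(np.array([x,y,z])-s["tool_pos"])/1000
    g=R.from_euler("z",yaw)*R.from_euler("x",np.pi); rv=(r.inv()*g).as_rotvec()
    print("t",round(s["time_s"],2),"tcp",np.round(s["tool_pos"],1),"yaw",round(np.arctan2(*r.as_matrix()[1::-1,0]),3),"q6",round(s["q"][5],2),"tz",round(s["wrist_torque"][2],3),"w",round(s["grip_width"],3))
    print("move",np.round(d,4),"rot",np.round(rv,3))
E
python3 - <<'E'
from h import *
T=dict(np.load("top.npz"));S=dict(np.load("side.npz"))
print(ang(T));print(ang(S))
cv2.imwrite("pics/c1.png",cv2.resize(T["pixels"][175:275,265:365],(600,600),interpolation=cv2.INTER_CUBIC))
go(663.6,99.7,140,2.02)
E
```

```text
{'A': (array([663.7, 100.1]), 0.43, array([11., 44.])), 'B': (array([543.5,  91.3]), 0.61, array([11., 41.])), 'C': (array([551.9, -27.8]), 0.171, array([11., 41.])), 'D': (array([671., -20.]), 2.226, array([13., 42.]))}
{'A': (array([661.2,  93.6]), 0.774, array([24., 53.])), 'B': (array([542.3,  85.6]), 0.915, array([23., 52.])), 'C': (array([550.8, -33.4]), 0.497, array([28., 45.])), 'D': (array([669.2, -26. ]), 1.836, array([29., 45.]))}
t 0.1 tcp [ 258.5 -540.9  217.7] yaw -1.125 q6 -0.09 tz -0.041 w 1.0
move [-0.4032 -0.6416  0.0784] rot [3.000e-03 0.000e+00 3.138e+00]
```

View pics/c1.png

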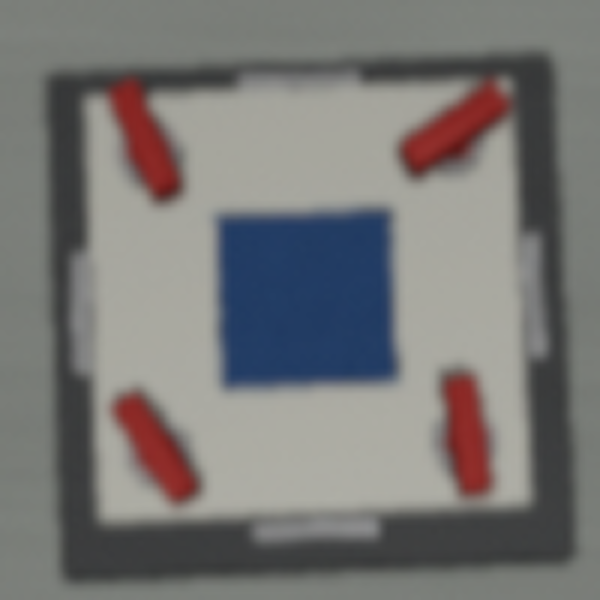

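Enlarged crop: four wings on the cover. Upper left is A (about 0.43 rad), lower right is C (0.17), lower left is B (0.61) and upper right is D (2.23). I'll take them in the order A, C, B, D.

Emit:
{"name": "arm_command", "arguments": {"motion": [{"x": -0.403,"y": -0.642,"z": 0.06,"rz": -2.0,"gripper": 0.5},{"x": -0.403,"y": -0.642,"z": 0.06,"rz": -2.0,"gripper": 0.5},{"x": -0.403,"y": -0.642,"z": 0.06,"rz": -2.0,"gripper": 0.5},{"x": -0.403,"y": -0.642,"z": 0.06,"rz": -2.0,"gripper": 0.5},{"x": -0.403,"y": -0.642,"z": 0.06,"rz": -2.0,"gripper": 0.5},{"x": -0.403,"y": -0.642,"z": 0.06,"rz": -2.0,"gripper": 0.5},{"x": -0.403,"y": -0.642,"z": 0.06,"rz": -2.0,"gripper": 0.5},{"x": -0.403,"y": -0.642,"z": 0.06,"rz": -2.0,"gripper": 0.5},{"x": -0.403,"y": -0.642,"z": 0.06,"rz": -2.0,"gripper": 0.5},{"x": -0.403,"y": -0.642,"z": 0.06,"rz": -2.0,"gripper": 0.5},{"x": -0.403,"y": -0.642,"z": 0.06,"rz": -2.0,"gripper": 0.5}], "grip_force": 25}}

```text
invalid input
```

```bash
python3 -c "
from h import *
go(663.6,99.9,140,2.0)"
```

```text
t 0.1 tcp [ 258.5 -540.9  217.7] yaw -1.125 q6 -0.09 tz -0.041 w 1.0
move [-0.4034 -0.6417  0.0784] rot [-3.000e-03 -0.000e+00 -3.125e+00]
```

Emit:
{"name": "arm_command", "arguments": {"motion": [{"x": -0.03,"y": -0.05,"z": 0.0,"rx": 0,"ry": 0,"rz": -0.18,"gripper": 0.5}], "grip_force": 25}}

```text
time_s: 0.22
tool_pos: [289.2, -493.4, 216.8]
orientation: [0.89, -0.456, -0.001, -0.001]
force: [1.4, 1.1, -0.2]
grip_width: 0.934
```

Emit:
{"name": "arm_command", "arguments": {"motion": [{"x": -0.261,"y": -0.651,"z": 0.06,"rx": 0,"ry": 0,"rz": -2.0,"gripper": 0.5},{"x": -0.261,"y": -0.651,"z": 0.06,"rx": 0,"ry": 0,"rz": -2.0,"gripper": 0.5},{"x": -0.261,"y": -0.651,"z": 0.06,"rx": 0,"ry": 0,"rz": -2.0,"gripper": 0.5},{"x": -0.261,"y": -0.651,"z": 0.06,"rx": 0,"ry": 0,"rz": -2.0,"gripper": 0.5},{"x": -0.261,"y": -0.651,"z": 0.06,"rx": 0,"ry": 0,"rz": -2.0,"gripper": 0.5},{"x": -0.261,"y": -0.651,"z": 0.06,"rx": 0,"ry": 0,"rz": -2.0,"gripper": 0.5},{"x": -0.261,"y": -0.651,"z": 0.06,"rx": 0,"ry": 0,"rz": -2.0,"gripper": 0.5},{"x": -0.261,"y": -0.651,"z": 0.06,"rx": 0,"ry": 0,"rz": -2.0,"gripper": 0.5},{"x": -0.261,"y": -0.651,"z": 0.06,"rx": 0,"ry": 0,"rz": -2.0,"gripper": 0.5},{"x": -0.261,"y": -0.651,"z": 0.06,"rx": 0,"ry": 0,"rz": -2.0,"gripper": 0.5},{"x": -0.261,"y": -0.651,"z": 0.06,"rx": 0,"ry": 0,"rz": -2.0,"gripper": 0.5}]}}

```text
time_s: 1.6
tool_pos: [657.2, 88.6, 157.9]
orientation: [0.863, 0.505, -0.0, -0.001]
force: [0.1, -0.8, 0.7]
grip_width: 0.501
```

```bash
python3 -c "
from h import *
go(663.6,99.9,140,2.0)"
```

```text
t 1.6 tcp [657.2  88.6 157.9] yaw 1.059 q6 -1.0 tz 0.018 w 0.501
move [0.0129 0.0001 0.0179] rot [-0.002 -0.002 -0.941]
```

Emit:
{"name": "arm_command", "arguments": {"motion": [{"x": 0.013,"y": 0,"z": 0.02,"rx": 0,"ry": 0,"rz": -0.94,"gripper": 0.5},{"x": 0.013,"y": 0,"z": 0.02,"rx": 0,"ry": 0,"rz": -0.94,"gripper": 0.5},{"x": 0.013,"y": 0,"z": 0.02,"rx": 0,"ry": 0,"rz": -0.94,"gripper": 0.5},{"x": 0.013,"y": 0,"z": 0.02,"rx": 0,"ry": 0,"rz": -0.94,"gripper": 0.5},{"x": 0.013,"y": 0,"z": 0.03,"rx": 0,"ry": 0,"rz": -0.94,"gripper": 0.5},{"x": 0.013,"y": 0,"z": 0.074,"rx": 0,"ry": 0,"rz": -0.94,"gripper": 0.4},{"x": 0.013,"y": 0,"z": 0.074,"rx": 0,"ry": 0,"rz": -0.94,"gripper": 0.4}]}}

```text
time_s: 2.48
tool_pos: [659.6, 99.8, 78.9]
orientation: [0.541, 0.841, -0.003, -0.005]
force: [-0.5, -0.3, -0.6]
grip_width: 0.406
```

```bash
python3 -c "
from h import *
from workcell import bot
go(663.6,99.9,84,2.0)
T=bot.grab_frame('side');cv2.imwrite('pics/c2.png',cv2.resize(T['pixels'][100:340,230:470],(600,600)))"
```

```text
t 2.48 tcp [659.6  99.8  78.9] yaw 1.999 q6 -1.93 tz 0.055 w 0.406
move [-0.0016  0.0036 -0.0052] rot [-0.01  -0.006 -0.001]
```

View pics/c2.png

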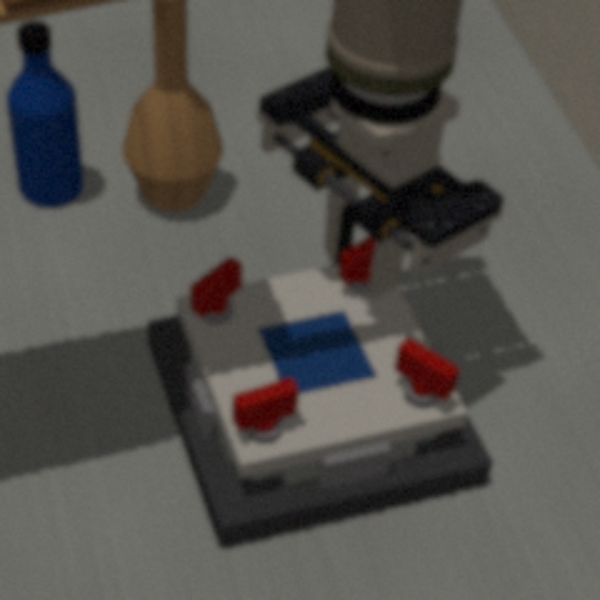

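The gripper straddles wing A squarely, with the wing at crop (355,262). I'll fix the small offset and close.

Emit:
{"name": "arm_command", "arguments": {"motion": [{"x": -0.0016,"y": 0.0036,"z": -0.005,"rx": -0.01,"ry": -0.006,"rz": 0,"gripper": 0.4},{"x": -0.0016,"y": 0.0036,"z": -0.005,"rx": -0.01,"ry": -0.006,"rz": 0,"gripper": 0.1},{"x": -0.0016,"y": 0.0036,"z": -0.005,"rx": -0.01,"ry": -0.006,"rz": 0,"gripper": 0.05},{"x": -0.0016,"y": 0.0036,"z": -0.005,"rx": -0.01,"ry": -0.006,"rz": 0,"gripper": 0.05}]}}

```text
time_s: 3.02
tool_pos: [665.5, 100.6, 87.4]
orientation: [0.541, 0.841, 0.002, 0.002]
force: [-0.5, -0.7, 4.1]
grip_width: 0.153
```

```bash
python3 -c "
from h import *
from workcell import bot
go(663.6,99.9,84,2.0);s=bot.get_state();print(s['force'],s['wrist_torque'])"
```

```text
t 3.02 tcp [665.5 100.6  87.4] yaw 1.999 q6 -1.93 tz -0.019 w 0.153
move [ 0.0002 -0.0021  0.0033] rot [ 0.005  0.001 -0.001]
[-0.49906239 -0.6769377   4.05519966] [-0.24242206 -0.08091522 -0.01900227]
```

Emit:
{"name": "arm_command", "arguments": {"motion": [{"x": 0,"y": -0.0005,"z": 0.0006,"rx": 0,"ry": 0,"rz": 0.15,"gripper": 0.05},{"x": 0,"y": -0.0005,"z": 0.0012,"rx": 0,"ry": 0,"rz": 0.3,"gripper": 0.05},{"x": 0,"y": -0.0005,"z": 0.0018,"rx": 0,"ry": 0,"rz": 0.45,"gripper": 0.05},{"x": 0,"y": -0.0005,"z": 0.0023,"rx": 0,"ry": 0,"rz": 0.6,"gripper": 0.05},{"x": 0,"y": -0.0005,"z": 0.0023,"rx": 0,"ry": 0,"rz": 0.6,"gripper": 0.05}]}}

```text
time_s: 3.65
tool_pos: [665.7, 99.2, 85.2]
orientation: [0.766, 0.643, 0.002, 0.002]
force: [2.0, -4.7, -1.1]
grip_width: 0.148
```

```bash
python3 -c "
from h import *
from workcell import bot
s=bot.get_state();print(s['force'],s['wrist_torque'])
go(663.6,99.9,84,1.4)
go(552,-28.1,130,1.741)"
```

```text
[ 2.03538401 -4.72233991 -1.09553322] [-0.85965903 -0.62892587 -0.01159536]
t 3.65 tcp [665.7  99.2  85.2] yaw 1.397 q6 -1.32 tz -0.012 w 0.148
move [ 0.0003 -0.0022  0.0012] rot [ 0.006 -0.001 -0.003]
t 3.65 tcp [665.7  99.2  85.2] yaw 1.397 q6 -1.32 tz -0.012 w 0.148
move [-0.145  -0.0897 -0.0454] rot [ 0.006  0.    -0.344]
```

Emit:
{"name": "arm_command", "arguments": {"motion": [{"x": 0,"y": 0,"z": 0,"rx": 0,"ry": 0,"rz": 0,"gripper": 0.4},{"x": 0,"y": 0,"z": 0,"rx": 0,"ry": 0,"rz": 0,"gripper": 0.4},{"x": 0,"y": 0,"z": -0.045,"rx": 0.006,"ry": 0,"rz": 0,"gripper": 0.4},{"x": -0.145,"y": -0.09,"z": -0.045,"rx": 0.006,"ry": 0,"rz": -0.344,"gripper": 0.4},{"x": -0.145,"y": -0.09,"z": -0.045,"rx": 0.006,"ry": 0,"rz": -0.344,"gripper": 0.4},{"x": -0.145,"y": -0.09,"z": -0.045,"rx": 0.006,"ry": 0,"rz": -0.344,"gripper": 0.4},{"x": -0.145,"y": -0.09,"z": -0.045,"rx": 0.006,"ry": 0,"rz": -0.344,"gripper": 0.4},{"x": -0.145,"y": -0.09,"z": -0.045,"rx": 0.006,"ry": 0,"rz": -0.344,"gripper": 0.4}]}}

```text
time_s: 4.65
tool_pos: [552.2, -27.7, 130.1]
orientation: [0.644, 0.765, 0.0, 0.0]
force: [0.1, 0.9, -0.3]
grip_width: 0.402
```

```bash
python3 -c "
from h import *
from workcell import bot
s=bot.get_state();print(s['force'],s['wrist_torque'])
go(552,-28.1,84,1.741);T=bot.grab_frame('top');print(ang(T)['A'])"
```

```text
[ 0.09392536  0.87856999 -0.28300643] [ 0.04569547 -0.06021258  0.03284195]
t 4.65 tcp [552.2 -27.7 130.1] yaw 1.741 q6 -1.88 tz 0.033 w 0.402
move [-0.0003 -0.0003  0.0461] rot [0.001 0.    0.   ]Traceback (most recent call last):
  File "<string>", line 5, in <module>
    go(552,-28.1,84,1.741);T=bot.grab_frame('top');print(ang(T)['A'])
                                                         ~~~^^^
  File "h.py", line 28, in ang
    P=np.array([ray(f,(a,b),z)[:2] for a,b in zip(uu.ravel(),vv.ravel())]); m=np.average(P,axis=0,weights=w)
                                                                              ~~~~~~~~~~^^^^^^^^^^^^^^^^^^^^
    raise ZeroDivisionError(
        "Weights sum to zero, can't be normalized")
ZeroDivisionError: Weights sum to zero, can't be normalized
```

Emit:
{"name": "arm_command", "arguments": {"motion": [{"x": 0,"y": 0,"z": 0.046,"rx": 0,"ry": 0,"rz": 0,"gripper": 0.4},{"x": 0,"y": 0,"z": 0.046,"rx": 0,"ry": 0,"rz": 0,"gripper": 0.4},{"x": 0,"y": 0,"z": 0.046,"rx": 0,"ry": 0,"rz": 0,"gripper": 0.05},{"x": 0,"y": 0,"z": 0.046,"rx": 0,"ry": 0,"rz": 0,"gripper": 0.05},{"x": 0,"y": 0,"z": 0.046,"rx": 0,"ry": 0,"rz": 0,"gripper": 0.05},{"x": 0,"y": 0,"z": 0.0466,"rx": 0,"ry": 0,"rz": 0.15,"gripper": 0.05},{"x": 0,"y": 0,"z": 0.0472,"rx": 0,"ry": 0,"rz": 0.3,"gripper": 0.05},{"x": 0,"y": 0,"z": 0.0478,"rx": 0,"ry": 0,"rz": 0.45,"gripper": 0.05},{"x": 0,"y": 0,"z": 0.0483,"rx": 0,"ry": 0,"rz": 0.6,"gripper": 0.05},{"x": 0,"y": 0,"z": 0.0483,"rx": 0,"ry": 0,"rz": 0.6,"gripper": 0.05},{"x": 0,"y": 0,"z": 0.0483,"rx": 0,"ry": 0,"rz": 0.6,"gripper": 0.05}]}}

```text
time_s: 6.08
tool_pos: [553.8, -29.2, 83.7]
orientation: [0.842, 0.54, 0.001, 0.002]
force: [-1.6, -6.8, 5.1]
grip_width: 0.145
```

```bash
cat >> h.py <<'E'
def tz(n=4):
    from workcell import bot
    w=[]
    for i in range(n):
        f=bot.grab_frame('top'); s=bot.get_state(); w.append(np.r_[s["force"],s["wrist_torque"]])
    print("F,T mean",np.round(np.mean(w,0),3),"tz sd",np.round(np.std(w,0)[5],3)); return f
E
python3 -c "
from h import *
tz()
go(543.5,91.2,130,2.18)"
```

```text
F,T mean [-0.76  -6.778  5.226 -1.167  0.096 -0.074] tz sd 0.023
t 6.28 tcp [553.8 -29.2  83.7] yaw 1.141 q6 -1.28 tz -0.035 w 0.147
move [ 0.1051 -0.0593 -0.0467] rot [ 0.004  0.003 -1.039]
```

Emit:
{"name": "arm_command", "arguments": {"motion": [{"x": 0,"y": 0,"z": 0,"rx": 0,"ry": 0,"rz": 0,"gripper": 0.4},{"x": 0,"y": 0,"z": 0,"rx": 0,"ry": 0,"rz": 0,"gripper": 0.4},{"x": 0,"y": 0,"z": -0.046,"rx": 0.004,"ry": 0.003,"rz": 0,"gripper": 0.4},{"x": 0.105,"y": -0.059,"z": -0.046,"rx": 0.004,"ry": 0.003,"rz": -1.04,"gripper": 0.4},{"x": 0.105,"y": -0.059,"z": -0.046,"rx": 0.004,"ry": 0.003,"rz": -1.04,"gripper": 0.4},{"x": 0.105,"y": -0.059,"z": -0.046,"rx": 0.004,"ry": 0.003,"rz": -1.04,"gripper": 0.4},{"x": 0.105,"y": -0.059,"z": -0.046,"rx": 0.004,"ry": 0.003,"rz": -1.04,"gripper": 0.4},{"x": 0.105,"y": -0.059,"z": -0.046,"rx": 0.004,"ry": 0.003,"rz": -1.04,"gripper": 0.4},{"x": 0.105,"y": -0.059,"z": -0.046,"rx": 0.004,"ry": 0.003,"rz": -1.04,"gripper": 0.4},{"x": 0.105,"y": -0.059,"z": -0.046,"rx": 0.004,"ry": 0.003,"rz": -1.04,"gripper": 0.4},{"x": 0.105,"y": -0.059,"z": -0.046,"rx": 0.004,"ry": 0.003,"rz": -1.04,"gripper": 0.4}]}}

```text
time_s: 7.65
tool_pos: [543.6, 91.1, 129.2]
orientation: [0.463, 0.886, -0.0, -0.0]
force: [0.5, 0.0, 0.6]
grip_width: 0.405
```

```bash
python3 -c "
from h import *
tz(2)
go(543.5,91.2,84,2.18)"
```

```text
F,T mean [ 0.006  0.49   0.532  0.135 -0.157 -0.032] tz sd 0.028
t 7.75 tcp [543.6  91.  129.2] yaw 2.18 q6 -2.11 tz -0.06 w 0.403
move [0.0002 0.     0.0452] rot [-0. -0. -0.]
```

Emit:
{"name": "arm_command", "arguments": {"motion": [{"x": 0,"y": 0,"z": 0.045,"rx": 0,"ry": 0,"rz": 0,"gripper": 0.4},{"x": 0,"y": 0,"z": 0.045,"rx": 0,"ry": 0,"rz": 0,"gripper": 0.4},{"x": 0,"y": 0,"z": 0.045,"rx": 0,"ry": 0,"rz": 0,"gripper": 0.05},{"x": 0,"y": 0,"z": 0.045,"rx": 0,"ry": 0,"rz": 0,"gripper": 0.05},{"x": 0,"y": 0,"z": 0.045,"rx": 0,"ry": 0,"rz": 0,"gripper": 0.05},{"x": 0,"y": 0,"z": 0.0456,"rx": 0,"ry": 0,"rz": 0.15,"gripper": 0.05},{"x": 0,"y": 0,"z": 0.0462,"rx": 0,"ry": 0,"rz": 0.3,"gripper": 0.05},{"x": 0,"y": 0,"z": 0.0468,"rx": 0,"ry": 0,"rz": 0.45,"gripper": 0.05},{"x": 0,"y": 0,"z": 0.0473,"rx": 0,"ry": 0,"rz": 0.6,"gripper": 0.05},{"x": 0,"y": 0,"z": 0.0473,"rx": 0,"ry": 0,"rz": 0.6,"gripper": 0.05},{"x": 0,"y": 0,"z": 0.0473,"rx": 0,"ry": 0,"rz": 0.6,"gripper": 0.05}]}}

```text
time_s: 9.12
tool_pos: [544.5, 91.3, 83.7]
orientation: [0.704, 0.71, 0.001, 0.001]
force: [-2.1, 1.1, 5.3]
grip_width: 0.146
```

```bash
python3 -c "
from h import *
tz()
go(671.2,-20.2,130,0.655)"
```

```text
F,T mean [-1.845  0.909  5.511  0.105  0.238 -0.052] tz sd 0.027
t 9.32 tcp [544.5  91.3  83.7] yaw 1.579 q6 -1.51 tz -0.088 w 0.153
move [-0.1125  0.1258 -0.0461] rot [ 0.002 -0.001  0.924]
```

Emit:
{"name": "arm_command", "arguments": {"motion": [{"x": 0,"y": 0,"z": 0,"rx": 0,"ry": 0,"rz": 0,"gripper": 0.4},{"x": 0,"y": 0,"z": 0,"rx": 0,"ry": 0,"rz": 0,"gripper": 0.4},{"x": 0,"y": 0,"z": -0.046,"rx": 0.002,"ry": 0,"rz": 0,"gripper": 0.4},{"x": -0.1125,"y": 0.126,"z": -0.046,"rx": 0.002,"ry": 0,"rz": 0.924,"gripper": 0.4},{"x": -0.1125,"y": 0.126,"z": -0.046,"rx": 0.002,"ry": 0,"rz": 0.924,"gripper": 0.4},{"x": -0.1125,"y": 0.126,"z": -0.046,"rx": 0.002,"ry": 0,"rz": 0.924,"gripper": 0.4},{"x": -0.1125,"y": 0.126,"z": -0.046,"rx": 0.002,"ry": 0,"rz": 0.924,"gripper": 0.4},{"x": -0.1125,"y": 0.126,"z": -0.046,"rx": 0.002,"ry": 0,"rz": 0.924,"gripper": 0.4},{"x": -0.1125,"y": 0.126,"z": -0.046,"rx": 0.002,"ry": 0,"rz": 0.924,"gripper": 0.4},{"x": -0.1125,"y": 0.126,"z": -0.046,"rx": 0.002,"ry": 0,"rz": 0.924,"gripper": 0.4}]}}

```text
time_s: 10.58
tool_pos: [671.3, -20.1, 129.8]
orientation: [0.946, 0.324, 0.0, -0.001]
force: [-0.0, 0.5, 0.5]
grip_width: 0.402
```

```bash
python3 -c "
from h import *
tz(2)
go(671.2,-20.2,84,0.655)"
```

```text
F,T mean [-0.253  0.082  0.103 -0.017 -0.125  0.039] tz sd 0.033
t 10.68 tcp [671.4 -20.  130. ] yaw 0.658 q6 -0.77 tz 0.072 w 0.397
move [-0.0003  0.0001  0.046 ] rot [-0.001 -0.001  0.003]
```

Emit:
{"name": "arm_command", "arguments": {"motion": [{"x": 0,"y": 0,"z": 0.046,"rx": 0,"ry": 0,"rz": 0,"gripper": 0.4},{"x": 0,"y": 0,"z": 0.046,"rx": 0,"ry": 0,"rz": 0,"gripper": 0.4},{"x": 0,"y": 0,"z": 0.046,"rx": 0,"ry": 0,"rz": 0,"gripper": 0.05},{"x": 0,"y": 0,"z": 0.046,"rx": 0,"ry": 0,"rz": 0,"gripper": 0.05},{"x": 0,"y": 0,"z": 0.046,"rx": 0,"ry": 0,"rz": 0,"gripper": 0.05},{"x": 0,"y": 0,"z": 0.0466,"rx": 0,"ry": 0,"rz": 0.15,"gripper": 0.05},{"x": 0,"y": 0,"z": 0.0472,"rx": 0,"ry": 0,"rz": 0.3,"gripper": 0.05},{"x": 0,"y": 0,"z": 0.0478,"rx": 0,"ry": 0,"rz": 0.45,"gripper": 0.05},{"x": 0,"y": 0,"z": 0.0483,"rx": 0,"ry": 0,"rz": 0.6,"gripper": 0.05},{"x": 0,"y": 0,"z": 0.0483,"rx": 0,"ry": 0,"rz": 0.6,"gripper": 0.05},{"x": 0,"y": 0,"z": 0.0483,"rx": 0,"ry": 0,"rz": 0.6,"gripper": 0.05}]}}

```text
time_s: 12.05
tool_pos: [671.6, -20.7, 83.8]
orientation: [1.0, 0.029, 0.001, 0.0]
force: [-6.2, -1.6, 7.8]
grip_width: 0.147
```

```bash
python3 -c "
from h import *
tz()
go(664.2,99.6,128,1.4)"
```

```text
F,T mean [-5.608 -2.415  7.638 -0.464  0.984 -0.09 ] tz sd 0.037
t 12.25 tcp [671.6 -20.7  83.8] yaw 0.058 q6 -0.17 tz -0.128 w 0.151
move [-0.0004 -0.1206 -0.0442] rot [ 1.000e-03 -1.000e-03 -1.342e+00]
```

Emit:
{"name": "arm_command", "arguments": {"motion": [{"x": 0,"y": 0,"z": 0,"rx": 0,"ry": 0,"rz": 0,"gripper": 0.4},{"x": 0,"y": 0,"z": 0,"rx": 0,"ry": 0,"rz": 0,"gripper": 0.4},{"x": 0,"y": 0,"z": -0.044,"rx": 0.001,"ry": 0,"rz": 0,"gripper": 0.4},{"x": 0,"y": -0.1206,"z": -0.044,"rx": 0.001,"ry": 0,"rz": -1.342,"gripper": 0.4},{"x": 0,"y": -0.1206,"z": -0.044,"rx": 0.001,"ry": 0,"rz": -1.342,"gripper": 0.4},{"x": 0,"y": -0.1206,"z": -0.044,"rx": 0.001,"ry": 0,"rz": -1.342,"gripper": 0.4},{"x": 0,"y": -0.1206,"z": -0.044,"rx": 0.001,"ry": 0,"rz": -1.342,"gripper": 0.4},{"x": 0,"y": -0.1206,"z": -0.044,"rx": 0.001,"ry": 0,"rz": -1.342,"gripper": 0.4},{"x": 0,"y": -0.1206,"z": -0.044,"rx": 0.001,"ry": 0,"rz": -1.342,"gripper": 0.4},{"x": 0,"y": -0.1206,"z": -0.044,"rx": 0.001,"ry": 0,"rz": -1.342,"gripper": 0.4},{"x": 0,"y": -0.1206,"z": -0.044,"rx": 0.001,"ry": 0,"rz": -1.342,"gripper": 0.4},{"x": 0,"y": -0.1206,"z": -0.044,"rx": 0.001,"ry": 0,"rz": -1.342,"gripper": 0.4}]}}

```text
time_s: 13.75
tool_pos: [664.7, 99.7, 127.8]
orientation: [0.766, 0.643, 0.0, -0.0]
force: [-0.2, -0.3, -0.4]
grip_width: 0.402
```

```bash
sed -i 's/; w=W\[vv,uu\].ravel()/; w=W[vv,uu].ravel()+1e-9/' h.py; python3 -c "
from h import *
from workcell import bot
f=tz(2);print(ang(f))
go(664.2,99.6,82,1.4)
S=bot.grab_frame('side');cv2.imwrite('pics/c3.png',np.hstack([cv2.resize(S['pixels'][160:320,270:430],(400,400)),cv2.resize(f['pixels'][165:285,255:375],(400,400))]))"
```

```text
F,T mean [-0.219  0.457  0.248 -0.002 -0.134 -0.012] tz sd 0.0
{'A': (array([647.9, 102.1]), 3.036, array([11., 13.])), 'B': (array([548.8,  91. ]), 0.039, array([11., 28.])), 'C': (array([551.7, -27.8]), 2.723, array([11., 41.])), 'D': (array([670.2, -20. ]), 1.629, array([13., 42.]))}
t 13.85 tcp [664.6  99.7 127.8] yaw 1.397 q6 -1.33 tz -0.012 w 0.405
move [-0.0002 -0.0004  0.0458] rot [ 0.    -0.001 -0.003]
```

View pics/c3.png

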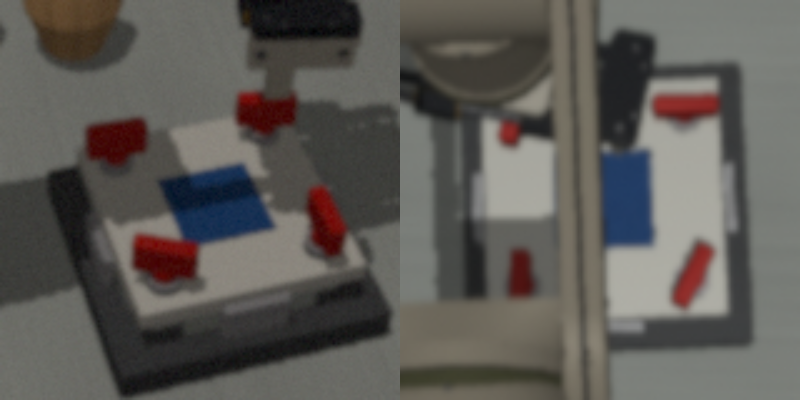

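All wings have turned about 0.6 rad: C at crop (692,273) and D at (686,105) measure 0.59 and 0.60. Round 2 is 0.4 rad each, in the same star order.

Emit:
{"name": "arm_command", "arguments": {"motion": [{"x": 0,"y": 0,"z": 0.045,"rx": 0,"ry": 0,"rz": 0,"gripper": 0.4},{"x": 0,"y": 0,"z": 0.045,"rx": 0,"ry": 0,"rz": 0,"gripper": 0.4},{"x": 0,"y": 0,"z": 0.045,"rx": 0,"ry": 0,"rz": 0,"gripper": 0.05},{"x": 0,"y": 0,"z": 0.045,"rx": 0,"ry": 0,"rz": 0,"gripper": 0.05},{"x": 0,"y": 0,"z": 0.045,"rx": 0,"ry": 0,"rz": 0,"gripper": 0.05},{"x": 0,"y": 0,"z": 0.0455,"rx": 0,"ry": 0,"rz": 0.14,"gripper": 0.05},{"x": 0,"y": 0,"z": 0.046,"rx": 0,"ry": 0,"rz": 0.28,"gripper": 0.05},{"x": 0,"y": 0,"z": 0.0465,"rx": 0,"ry": 0,"rz": 0.4,"gripper": 0.05},{"x": 0,"y": 0,"z": 0.0465,"rx": 0,"ry": 0,"rz": 0.4,"gripper": 0.05},{"x": 0,"y": 0,"z": 0.0465,"rx": 0,"ry": 0,"rz": 0.4,"gripper": 0.05}]}}

```text
time_s: 15.15
tool_pos: [665.4, 98.3, 83.3]
orientation: [0.878, 0.478, 0.001, 0.001]
force: [-1.8, -5.8, 5.9]
grip_width: 0.142
```

```bash
python3 -c "
from h import *
tz()
go(552.4,-28.6,128,1.141)"
```

```text
F,T mean [-2.736 -5.42   6.013 -1.048  0.439 -0.074] tz sd 0.018
t 15.35 tcp [665.4  98.3  83.3] yaw 0.997 q6 -0.93 tz -0.091 w 0.149
move [-0.1679 -0.0259 -0.0448] rot [ 0.003 -0.    -0.144]
```

Emit:
{"name": "arm_command", "arguments": {"motion": [{"x": 0,"y": 0,"z": 0,"rx": 0,"ry": 0,"rz": 0,"gripper": 0.4},{"x": 0,"y": 0,"z": 0,"rx": 0,"ry": 0,"rz": 0,"gripper": 0.4},{"x": 0,"y": 0,"z": -0.045,"rx": 0.003,"ry": 0,"rz": 0,"gripper": 0.4},{"x": -0.168,"y": -0.026,"z": -0.045,"rx": 0.003,"ry": 0,"rz": -0.144,"gripper": 0.4},{"x": -0.168,"y": -0.026,"z": -0.045,"rx": 0.003,"ry": 0,"rz": -0.144,"gripper": 0.4},{"x": -0.168,"y": -0.026,"z": -0.045,"rx": 0.003,"ry": 0,"rz": -0.144,"gripper": 0.4},{"x": -0.168,"y": -0.026,"z": -0.045,"rx": 0.003,"ry": 0,"rz": -0.144,"gripper": 0.4},{"x": -0.168,"y": -0.026,"z": -0.045,"rx": 0.003,"ry": 0,"rz": -0.144,"gripper": 0.4}]}}

```text
time_s: 16.35
tool_pos: [552.9, -28.3, 128.7]
orientation: [0.842, 0.54, 0.001, -0.0]
force: [0.2, 0.5, -0.3]
grip_width: 0.401
```

```bash
python3 -c "
from h import *
go(552.4,-28.6,82.5,1.141)"
```

```text
t 16.35 tcp [552.9 -28.3 128.7] yaw 1.141 q6 -1.29 tz 0.067 w 0.401
move [-0.0005 -0.0003  0.0462] rot [ 0.    -0.001 -0.   ]
```

Emit:
{"name": "arm_command", "arguments": {"motion": [{"x": 0,"y": 0,"z": 0.046,"rx": 0,"ry": 0,"rz": 0,"gripper": 0.4},{"x": 0,"y": 0,"z": 0.046,"rx": 0,"ry": 0,"rz": 0,"gripper": 0.4},{"x": 0,"y": 0,"z": 0.046,"rx": 0,"ry": 0,"rz": 0,"gripper": 0.05},{"x": 0,"y": 0,"z": 0.046,"rx": 0,"ry": 0,"rz": 0,"gripper": 0.05},{"x": 0,"y": 0,"z": 0.046,"rx": 0,"ry": 0,"rz": 0,"gripper": 0.05},{"x": 0,"y": 0,"z": 0.0465,"rx": 0,"ry": 0,"rz": 0.14,"gripper": 0.05},{"x": 0,"y": 0,"z": 0.047,"rx": 0,"ry": 0,"rz": 0.28,"gripper": 0.05},{"x": 0,"y": 0,"z": 0.0475,"rx": 0,"ry": 0,"rz": 0.4,"gripper": 0.05},{"x": 0,"y": 0,"z": 0.0475,"rx": 0,"ry": 0,"rz": 0.4,"gripper": 0.05},{"x": 0,"y": 0,"z": 0.0475,"rx": 0,"ry": 0,"rz": 0.4,"gripper": 0.05}]}}

```text
time_s: 17.6
tool_pos: [553.3, -29.8, 82.8]
orientation: [0.932, 0.362, 0.001, 0.001]
force: [-4.0, -5.2, 5.2]
grip_width: 0.148
```

```bash
python3 -c "
from h import *
tz()
go(543.7,91.2,128,1.58)"
```

```text
F,T mean [-4.78  -6.109  5.655 -1.114  0.676 -0.083] tz sd 0.027
t 17.8 tcp [553.3 -29.9  82.8] yaw 0.74 q6 -0.89 tz -0.109 w 0.149
move [ 0.0746 -0.0958 -0.0454] rot [ 0.002  0.001 -0.84 ]
```

Emit:
{"name": "arm_command", "arguments": {"motion": [{"x": 0,"y": 0,"z": 0,"rx": 0,"ry": 0,"rz": 0,"gripper": 0.4},{"x": 0,"y": 0,"z": 0,"rx": 0,"ry": 0,"rz": 0,"gripper": 0.4},{"x": 0,"y": 0,"z": -0.045,"rx": 0.002,"ry": 0,"rz": 0,"gripper": 0.4},{"x": 0.0746,"y": -0.096,"z": -0.045,"rx": 0.002,"ry": 0,"rz": -0.84,"gripper": 0.4},{"x": 0.0746,"y": -0.096,"z": -0.045,"rx": 0.002,"ry": 0,"rz": -0.84,"gripper": 0.4},{"x": 0.0746,"y": -0.096,"z": -0.045,"rx": 0.002,"ry": 0,"rz": -0.84,"gripper": 0.4},{"x": 0.0746,"y": -0.096,"z": -0.045,"rx": 0.002,"ry": 0,"rz": -0.84,"gripper": 0.4},{"x": 0.0746,"y": -0.096,"z": -0.045,"rx": 0.002,"ry": 0,"rz": -0.84,"gripper": 0.4},{"x": 0.0746,"y": -0.096,"z": -0.045,"rx": 0.002,"ry": 0,"rz": -0.84,"gripper": 0.4},{"x": 0.0746,"y": -0.096,"z": -0.045,"rx": 0.002,"ry": 0,"rz": -0.84,"gripper": 0.4}]}}

```text
time_s: 19.05
tool_pos: [543.6, 91.5, 127.7]
orientation: [0.705, 0.71, -0.0, 0.0]
force: [0.1, 0.4, 0.4]
grip_width: 0.401
```

```bash
python3 -c "
from h import *
go(543.7,91.2,82.5,1.58)"
```

```text
t 19.05 tcp [543.6  91.5 127.7] yaw 1.578 q6 -1.5 tz -0.027 w 0.401
move [-0.0003  0.0001  0.0452] rot [ 0.     0.001 -0.002]
```

Emit:
{"name": "arm_command", "arguments": {"motion": [{"x": 0,"y": 0,"z": 0.045,"rx": 0,"ry": 0,"rz": 0,"gripper": 0.4},{"x": 0,"y": 0,"z": 0.045,"rx": 0,"ry": 0,"rz": 0,"gripper": 0.4},{"x": 0,"y": 0,"z": 0.045,"rx": 0,"ry": 0,"rz": 0,"gripper": 0.05},{"x": 0,"y": 0,"z": 0.045,"rx": 0,"ry": 0,"rz": 0,"gripper": 0.05},{"x": 0,"y": 0,"z": 0.045,"rx": 0,"ry": 0,"rz": 0,"gripper": 0.05},{"x": 0,"y": 0,"z": 0.0455,"rx": 0,"ry": 0,"rz": 0.14,"gripper": 0.05},{"x": 0,"y": 0,"z": 0.046,"rx": 0,"ry": 0,"rz": 0.28,"gripper": 0.05},{"x": 0,"y": 0,"z": 0.0465,"rx": 0,"ry": 0,"rz": 0.4,"gripper": 0.05},{"x": 0,"y": 0,"z": 0.0465,"rx": 0,"ry": 0,"rz": 0.4,"gripper": 0.05},{"x": 0,"y": 0,"z": 0.0465,"rx": 0,"ry": 0,"rz": 0.4,"gripper": 0.05}]}}

```text
time_s: 20.3
tool_pos: [544.6, 90.9, 82.8]
orientation: [0.831, 0.556, 0.001, 0.001]
force: [-0.7, -3.4, 6.0]
grip_width: 0.149
```

```bash
python3 -c "
from h import *
tz()
go(671.2,-20.5,128,0.058)"
```

```text
F,T mean [-0.72  -3.304  5.767 -0.568  0.122 -0.066] tz sd 0.026
t 20.5 tcp [544.6  90.9  82.8] yaw 1.178 q6 -1.1 tz -0.022 w 0.153
move [-0.0546  0.1597 -0.0447] rot [ 3.00e-03 -1.00e-03  1.12e+00]
```

Emit:
{"name": "arm_command", "arguments": {"motion": [{"x": 0,"y": 0,"z": 0,"rx": 0,"ry": 0,"rz": 0,"gripper": 0.4},{"x": 0,"y": 0,"z": 0,"rx": 0,"ry": 0,"rz": 0,"gripper": 0.4},{"x": 0,"y": 0,"z": -0.045,"rx": 0.003,"ry": 0,"rz": 0,"gripper": 0.4},{"x": -0.0546,"y": 0.1597,"z": -0.045,"rx": 0.003,"ry": 0,"rz": 1.12,"gripper": 0.4},{"x": -0.0546,"y": 0.1597,"z": -0.045,"rx": 0.003,"ry": 0,"rz": 1.12,"gripper": 0.4},{"x": -0.0546,"y": 0.1597,"z": -0.045,"rx": 0.003,"ry": 0,"rz": 1.12,"gripper": 0.4},{"x": -0.0546,"y": 0.1597,"z": -0.045,"rx": 0.003,"ry": 0,"rz": 1.12,"gripper": 0.4},{"x": -0.0546,"y": 0.1597,"z": -0.045,"rx": 0.003,"ry": 0,"rz": 1.12,"gripper": 0.4},{"x": -0.0546,"y": 0.1597,"z": -0.045,"rx": 0.003,"ry": 0,"rz": 1.12,"gripper": 0.4},{"x": -0.0546,"y": 0.1597,"z": -0.045,"rx": 0.003,"ry": 0,"rz": 1.12,"gripper": 0.4},{"x": -0.0546,"y": 0.1597,"z": -0.045,"rx": 0.003,"ry": 0,"rz": 1.12,"gripper": 0.4}]}}

```text
time_s: 21.88
tool_pos: [671.1, -20.4, 128.1]
orientation: [1.0, 0.031, 0.0, -0.0]
force: [-0.6, 0.3, -0.6]
grip_width: 0.399
```

```bash
python3 -c "
from h import *
go(671.2,-20.5,82.5,.058)"
```

```text
t 21.88 tcp [671.1 -20.4 128.1] yaw 0.063 q6 -0.17 tz 0.022 w 0.399
move [0.0001 0.0001 0.0456] rot [-0.001 -0.     0.005]
```

Emit:
{"name": "arm_command", "arguments": {"motion": [{"x": 0,"y": 0,"z": 0.0455,"rx": 0,"ry": 0,"rz": 0,"gripper": 0.4},{"x": 0,"y": 0,"z": 0.0455,"rx": 0,"ry": 0,"rz": 0,"gripper": 0.4},{"x": 0,"y": 0,"z": 0.0455,"rx": 0,"ry": 0,"rz": 0,"gripper": 0.05},{"x": 0,"y": 0,"z": 0.0455,"rx": 0,"ry": 0,"rz": 0,"gripper": 0.05},{"x": 0,"y": 0,"z": 0.0455,"rx": 0,"ry": 0,"rz": 0,"gripper": 0.05},{"x": 0,"y": 0,"z": 0.046,"rx": 0,"ry": 0,"rz": 0.14,"gripper": 0.05},{"x": 0,"y": 0,"z": 0.0465,"rx": 0,"ry": 0,"rz": 0.28,"gripper": 0.05},{"x": 0,"y": 0,"z": 0.047,"rx": 0,"ry": 0,"rz": 0.4,"gripper": 0.05},{"x": 0,"y": 0,"z": 0.047,"rx": 0,"ry": 0,"rz": 0.4,"gripper": 0.05},{"x": 0,"y": 0,"z": 0.047,"rx": 0,"ry": 0,"rz": 0.4,"gripper": 0.05}]}}

```text
time_s: 23.12
tool_pos: [671.5, -20.5, 83.2]
orientation: [0.986, -0.168, 0.001, -0.0]
force: [-4.6, 0.4, 6.3]
grip_width: 0.149
```

```bash
python3 -c "
from h import *
tz()
go(664.4,99.2,126,0.998)"
```

```text
F,T mean [-4.63  -0.298  7.157 -0.037  0.855 -0.117] tz sd 0.015
t 23.32 tcp [671.5 -20.5  83.2] yaw -0.337 q6 0.23 tz -0.142 w 0.149
move [-0.0462 -0.1107 -0.0428] rot [-0.    -0.002 -1.335]
```

Emit:
{"name": "arm_command", "arguments": {"motion": [{"x": 0,"y": 0,"z": 0,"rx": 0,"ry": 0,"rz": 0,"gripper": 0.4},{"x": 0,"y": 0,"z": 0,"rx": 0,"ry": 0,"rz": 0,"gripper": 0.4},{"x": 0,"y": 0,"z": -0.043,"rx": 0,"ry": 0,"rz": 0,"gripper": 0.4},{"x": -0.0462,"y": -0.1107,"z": -0.043,"rx": 0,"ry": -0.002,"rz": -1.335,"gripper": 0.4},{"x": -0.0462,"y": -0.1107,"z": -0.043,"rx": 0,"ry": -0.002,"rz": -1.335,"gripper": 0.4},{"x": -0.0462,"y": -0.1107,"z": -0.043,"rx": 0,"ry": -0.002,"rz": -1.335,"gripper": 0.4},{"x": -0.0462,"y": -0.1107,"z": -0.043,"rx": 0,"ry": -0.002,"rz": -1.335,"gripper": 0.4},{"x": -0.0462,"y": -0.1107,"z": -0.043,"rx": 0,"ry": -0.002,"rz": -1.335,"gripper": 0.4},{"x": -0.0462,"y": -0.1107,"z": -0.043,"rx": 0,"ry": -0.002,"rz": -1.335,"gripper": 0.4},{"x": -0.0462,"y": -0.1107,"z": -0.043,"rx": 0,"ry": -0.002,"rz": -1.335,"gripper": 0.4},{"x": -0.0462,"y": -0.1107,"z": -0.043,"rx": 0,"ry": -0.002,"rz": -1.335,"gripper": 0.4},{"x": -0.0462,"y": -0.1107,"z": -0.043,"rx": 0,"ry": -0.002,"rz": -1.335,"gripper": 0.4}]}}

```text
time_s: 24.82
tool_pos: [664.5, 99.2, 126.2]
orientation: [0.879, 0.477, -0.0, -0.0]
force: [0.1, -0.4, -0.4]
grip_width: 0.402
```

```bash
python3 -c "
from h import *
f=tz(2);print(ang(f))
go(664.4,99.2,81,.998)"
```

```text
F,T mean [ 0.131  0.341 -0.208  0.021 -0.108 -0.042] tz sd 0.012
{'A': (array([648.4, 112.5]), 0.038, array([0., 6.])), 'B': (array([551.6,  86.9]), 2.793, array([12., 28.])), 'C': (array([551.2, -27.6]), 2.312, array([12., 48.])), 'D': (array([670. , -19.4]), 1.23, array([13., 41.]))}
t 24.93 tcp [664.5  99.2 126.3] yaw 0.995 q6 -0.92 tz -0.054 w 0.402
move [-0.0001 -0.      0.0453] rot [-0.     0.    -0.003]
```

Emit:
{"name": "arm_command", "arguments": {"motion": [{"x": 0,"y": 0,"z": 0.0455,"rx": 0,"ry": 0,"rz": 0,"gripper": 0.4},{"x": 0,"y": 0,"z": 0.0455,"rx": 0,"ry": 0,"rz": 0,"gripper": 0.4},{"x": 0,"y": 0,"z": 0.0455,"rx": 0,"ry": 0,"rz": 0,"gripper": 0.05},{"x": 0,"y": 0,"z": 0.0455,"rx": 0,"ry": 0,"rz": 0,"gripper": 0.05},{"x": 0,"y": 0,"z": 0.0455,"rx": 0,"ry": 0,"rz": 0,"gripper": 0.05},{"x": 0,"y": 0,"z": 0.0459,"rx": 0,"ry": 0,"rz": 0.1,"gripper": 0.05},{"x": 0,"y": 0,"z": 0.0459,"rx": 0,"ry": 0,"rz": 0.1,"gripper": 0.05},{"x": 0,"y": 0,"z": 0.0459,"rx": 0,"ry": 0,"rz": 0.1,"gripper": 0.05}]}}

```text
time_s: 25.92
tool_pos: [665.0, 98.2, 82.4]
orientation: [0.902, 0.432, 0.0, 0.001]
force: [-3.7, -3.8, 6.6]
grip_width: 0.147
```

```bash
python3 -c "
from h import *
tz()
go(664.4,99.2,81,.898)"
```

```text
F,T mean [-3.992 -4.01   6.601 -0.759  0.632 -0.084] tz sd 0.019
t 26.12 tcp [665.   98.2  82.4] yaw 0.895 q6 -0.82 tz -0.081 w 0.152
move [ 0.0003 -0.0011  0.0014] rot [ 0.002  0.    -0.003]
```

Emit:
{"name": "arm_command", "arguments": {"motion": [{"x": 0,"y": 0,"z": 0.0002,"rx": 0,"ry": 0,"rz": 0.05,"gripper": 0.05},{"x": 0,"y": 0,"z": 0.0002,"rx": 0,"ry": 0,"rz": 0.05,"gripper": 0.05}]}}

```text
time_s: 26.38
tool_pos: [664.9, 98.1, 82.4]
orientation: [0.912, 0.41, 0.0, 0.001]
force: [0.0, -1.5, -2.4]
grip_width: 0.146
```

```bash
python3 -c "
from h import *
tz()
go(664.4,99.2,81,.848)"
```

```text
F,T mean [-1.314 -0.849 -1.901 -0.247  0.1    0.017] tz sd 0.039
t 26.57 tcp [664.9  98.1  82.4] yaw 0.845 q6 -0.77 tz 0.051 w 0.147
move [ 0.0005 -0.0011  0.0014] rot [ 0.002  0.001 -0.003]
```

Emit:
{"name": "arm_command", "arguments": {"motion": [{"x": 0,"y": 0,"z": 0.0004,"rx": 0,"ry": 0,"rz": 0.1,"gripper": 0.05},{"x": 0,"y": 0,"z": 0.0004,"rx": 0,"ry": 0,"rz": 0.1,"gripper": 0.05},{"x": 0,"y": 0,"z": 0.0004,"rx": 0,"ry": 0,"rz": 0.1,"gripper": 0.05}]}}

```text
time_s: 26.95
tool_pos: [664.8, 98.0, 82.0]
orientation: [0.931, 0.365, 0.0, 0.001]
force: [-2.0, -1.7, -1.3]
grip_width: 0.149
```

```bash
python3 -c "
from h import *
tz()
go(664.4,99.2,81,.745)"
```

```text
F,T mean [-2.665 -1.912 -1.147 -0.419  0.352 -0.011] tz sd 0.024
t 27.15 tcp [664.8  98.   82. ] yaw 0.746 q6 -0.67 tz -0.009 w 0.147
move [ 0.0005 -0.0012  0.001 ] rot [0.002 0.001 0.001]
```

Emit:
{"name": "arm_command", "arguments": {"motion": [{"x": 0,"y": 0,"z": 0.0004,"rx": 0,"ry": 0,"rz": 0.1,"gripper": 0.05},{"x": 0,"y": 0,"z": 0.0004,"rx": 0,"ry": 0,"rz": 0.1,"gripper": 0.05},{"x": 0,"y": 0,"z": 0.0004,"rx": 0,"ry": 0,"rz": 0.1,"gripper": 0.05}]}}

```text
time_s: 27.52
tool_pos: [664.7, 97.8, 81.6]
orientation: [0.948, 0.318, -0.0, 0.001]
force: [-3.5, -2.5, -0.9]
grip_width: 0.148
```

```bash
python3 -c "
from h import *
tz()
go(664.4,99.2,81,.645)"
```

```text
F,T mean [-4.785e+00 -2.881e+00  4.880e-01 -5.570e-01  6.640e-01  3.000e-03] tz sd 0.035
t 27.73 tcp [664.7  97.9  81.6] yaw 0.647 q6 -0.58 tz 0.011 w 0.149
move [ 0.0006 -0.0012  0.0006] rot [0.002 0.001 0.002]
```

Emit:
{"name": "arm_command", "arguments": {"motion": [{"x": 0,"y": 0,"z": 0.0004,"rx": 0,"ry": 0,"rz": 0.1,"gripper": 0.05},{"x": 0,"y": 0,"z": 0.0004,"rx": 0,"ry": 0,"rz": 0.1,"gripper": 0.05},{"x": 0,"y": 0,"z": 0.0004,"rx": 0,"ry": 0,"rz": 0.1,"gripper": 0.05}]}}

```text
time_s: 28.1
tool_pos: [664.5, 97.8, 81.3]
orientation: [0.963, 0.271, -0.0, 0.001]
force: [-4.7, -3.2, 1.3]
grip_width: 0.148
```

```bash
python3 -c "
from h import *
tz()
go(664.4,99.2,81,.545)"
```

```text
F,T mean [-4.506 -2.783  0.997 -0.593  0.761  0.046] tz sd 0.03
t 28.3 tcp [664.5  97.8  81.3] yaw 0.548 q6 -0.48 tz 0.087 w 0.148
move [ 0.0006 -0.0013  0.0003] rot [0.002 0.001 0.003]
```

Emit:
{"name": "arm_command", "arguments": {"motion": [{"x": 0,"y": 0,"z": 0.0003,"rx": 0,"ry": 0,"rz": 0.08,"gripper": 0.05},{"x": 0,"y": 0,"z": 0.0003,"rx": 0,"ry": 0,"rz": 0.08,"gripper": 0.05},{"x": 0,"y": 0,"z": 0.0003,"rx": 0,"ry": 0,"rz": 0.08,"gripper": 0.05}]}}

```text
time_s: 28.68
tool_pos: [664.4, 97.7, 81.3]
orientation: [0.973, 0.233, -0.0, 0.001]
force: [-5.5, -2.5, 1.5]
grip_width: 0.147
```

```bash
python3 -c "
from h import *
tz()
go(664.4,99.2,81,.465)"
```

```text
F,T mean [-4.815 -3.042  1.389 -0.612  0.822  0.268] tz sd 0.016
t 28.88 tcp [664.4  97.7  81.3] yaw 0.469 q6 -0.4 tz 0.285 w 0.148
move [ 0.0007 -0.0014  0.0003] rot [0.002 0.001 0.004]
```

A is at +0.265 N·m above its free-running value, against a target of 0.27. Now on to C.

```bash
python3 -c "
from h import *
go(552.6,-29.2,126,.741)"
```

```text
t 28.88 tcp [664.4  97.7  81.3] yaw 0.469 q6 -0.4 tz 0.285 w 0.148
move [-0.1571  0.0627 -0.0444] rot [ 0.002  0.001 -0.272]
```

Emit:
{"name": "arm_command", "arguments": {"motion": [{"x": 0,"y": 0,"z": 0,"rx": 0,"ry": 0,"rz": 0,"gripper": 0.4},{"x": 0,"y": 0,"z": 0,"rx": 0,"ry": 0,"rz": 0,"gripper": 0.4},{"x": 0,"y": 0,"z": -0.0445,"rx": 0.002,"ry": 0.001,"rz": 0,"gripper": 0.4},{"x": -0.157,"y": 0.0627,"z": -0.0445,"rx": 0.002,"ry": 0.001,"rz": -0.272,"gripper": 0.4},{"x": -0.157,"y": 0.0627,"z": -0.0445,"rx": 0.002,"ry": 0.001,"rz": -0.272,"gripper": 0.4},{"x": -0.157,"y": 0.0627,"z": -0.0445,"rx": 0.002,"ry": 0.001,"rz": -0.272,"gripper": 0.4},{"x": -0.157,"y": 0.0627,"z": -0.0445,"rx": 0.002,"ry": 0.001,"rz": -0.272,"gripper": 0.4},{"x": -0.157,"y": 0.0627,"z": -0.0445,"rx": 0.002,"ry": 0.001,"rz": -0.272,"gripper": 0.4}]}}

```text
time_s: 29.88
tool_pos: [553.6, -28.9, 126.8]
orientation: [0.932, 0.362, 0.001, 0.0]
force: [-0.0, -0.3, -0.6]
grip_width: 0.4
```

```bash
python3 -c "
from h import *
go(552.6,-29.2,81.5,.741)"
```

```text
t 29.88 tcp [553.6 -28.9 126.8] yaw 0.741 q6 -0.89 tz 0.009 w 0.4
move [-0.001  -0.0005  0.0452] rot [ 0.001 -0.001 -0.   ]
```

Emit:
{"name": "arm_command", "arguments": {"motion": [{"x": -0.0005,"y": 0,"z": 0.045,"rx": 0,"ry": 0,"rz": 0,"gripper": 0.4},{"x": -0.0005,"y": 0,"z": 0.045,"rx": 0,"ry": 0,"rz": 0,"gripper": 0.4},{"x": -0.0005,"y": 0,"z": 0.045,"rx": 0,"ry": 0,"rz": 0,"gripper": 0.05},{"x": -0.0005,"y": 0,"z": 0.045,"rx": 0,"ry": 0,"rz": 0,"gripper": 0.05},{"x": -0.0005,"y": 0,"z": 0.045,"rx": 0,"ry": 0,"rz": 0,"gripper": 0.05}]}}

```text
time_s: 30.5
tool_pos: [553.6, -30.2, 83.4]
orientation: [0.932, 0.362, 0.0, 0.001]
force: [-3.1, -1.2, 8.8]
grip_width: 0.146
```

Emit:
{"name": "arm_command", "arguments": {"motion": [{"x": 0,"y": 0,"z": 0.0004,"rx": 0,"ry": 0,"rz": 0.1,"gripper": 0.05},{"x": 0,"y": 0,"z": 0.0004,"rx": 0,"ry": 0,"rz": 0.1,"gripper": 0.05},{"x": 0,"y": 0,"z": 0.0004,"rx": 0,"ry": 0,"rz": 0.1,"gripper": 0.05}]}}

```text
time_s: 30.88
tool_pos: [553.3, -30.4, 83.1]
orientation: [0.949, 0.316, 0.0, 0.001]
force: [-2.7, -2.4, -1.4]
grip_width: 0.15
```

```bash
python3 -c "
from h import *
tz()
go(552.6,-29.2,81.5,.641)"
```

```text
F,T mean [-3.887 -1.714  0.018 -0.295  0.54  -0.005] tz sd 0.022
t 31.07 tcp [553.4 -30.4  83.1] yaw 0.642 q6 -0.79 tz -0.001 w 0.15
move [ 0.0001 -0.0015  0.0016] rot [0.002 0.    0.001]
```

Emit:
{"name": "arm_command", "arguments": {"motion": [{"x": 0,"y": 0,"z": 0.0004,"rx": 0,"ry": 0,"rz": 0.11,"gripper": 0.05},{"x": 0,"y": 0,"z": 0.0004,"rx": 0,"ry": 0,"rz": 0.11,"gripper": 0.05},{"x": 0,"y": 0,"z": 0.0004,"rx": 0,"ry": 0,"rz": 0.11,"gripper": 0.05}]}}

```text
time_s: 31.45
tool_pos: [553.1, -30.5, 82.7]
orientation: [0.965, 0.264, 0.0, 0.001]
force: [-4.8, -2.4, -0.2]
grip_width: 0.147
```

```bash
python3 -c "
from h import *
tz()
go(552.6,-29.2,81.5,.53)"
```

```text
F,T mean [-4.487 -2.285  0.295 -0.483  0.746 -0.016] tz sd 0.021
t 31.65 tcp [553.1 -30.5  82.7] yaw 0.534 q6 -0.68 tz 0.012 w 0.15
move [ 0.0002 -0.0014  0.0012] rot [0.002 0.    0.004]
```

Emit:
{"name": "arm_command", "arguments": {"motion": [{"x": 0,"y": 0,"z": 0.0004,"rx": 0,"ry": 0,"rz": 0.11,"gripper": 0.05},{"x": 0,"y": 0,"z": 0.0004,"rx": 0,"ry": 0,"rz": 0.11,"gripper": 0.05},{"x": 0,"y": 0,"z": 0.0004,"rx": 0,"ry": 0,"rz": 0.11,"gripper": 0.05}]}}

```text
time_s: 32.02
tool_pos: [552.9, -30.6, 82.3]
orientation: [0.977, 0.211, -0.0, 0.001]
force: [-4.8, -2.6, 0.4]
grip_width: 0.152
```

```bash
python3 -c "
from h import *
tz()
go(552.6,-29.2,81.5,.53)"
```

```text
F,T mean [-4.623 -2.225  0.869 -0.474  0.756 -0.032] tz sd 0.013
t 32.23 tcp [552.9 -30.7  82.3] yaw 0.426 q6 -0.57 tz -0.044 w 0.149
move [ 0.0003 -0.0015  0.0008] rot [ 0.002  0.001 -0.104]
```

Emit:
{"name": "arm_command", "arguments": {"motion": [{"x": 0,"y": 0,"z": 0.0004,"rx": 0,"ry": 0,"rz": 0.11,"gripper": 0.05},{"x": 0,"y": 0,"z": 0.0004,"rx": 0,"ry": 0,"rz": 0.11,"gripper": 0.05},{"x": 0,"y": 0,"z": 0.0004,"rx": 0,"ry": 0,"rz": 0.11,"gripper": 0.05}]}}

```text
time_s: 32.6
tool_pos: [552.7, -30.7, 81.9]
orientation: [0.987, 0.158, -0.0, 0.001]
force: [-5.2, -2.5, 0.4]
grip_width: 0.145
```

```bash
python3 -c "
from h import *
tz()
go(552.6,-29.2,81.5,.53)"
```

```text
F,T mean [-5.246 -1.912  0.872 -0.462  0.805 -0.037] tz sd 0.033
t 32.8 tcp [552.6 -30.8  81.9] yaw 0.318 q6 -0.46 tz -0.084 w 0.151
move [ 0.0004 -0.0015  0.0004] rot [ 0.002  0.001 -0.212]
```

Emit:
{"name": "arm_command", "arguments": {"motion": [{"x": 0,"y": 0,"z": 0.0004,"rx": 0,"ry": 0,"rz": 0.11,"gripper": 0.05},{"x": 0,"y": 0,"z": 0.0004,"rx": 0,"ry": 0,"rz": 0.11,"gripper": 0.05},{"x": 0,"y": 0,"z": 0.0004,"rx": 0,"ry": 0,"rz": 0.11,"gripper": 0.05}]}}

```text
time_s: 33.17
tool_pos: [552.4, -30.8, 81.6]
orientation: [0.995, 0.105, -0.001, 0.001]
force: [-5.4, -2.7, 1.6]
grip_width: 0.151
```

```bash
python3 -c "
from h import *
tz()
go(543.8,91.0,126,1.18)"
```

```text
F,T mean [-5.65  -2.375  1.475 -0.417  0.835 -0.05 ] tz sd 0.042
t 33.38 tcp [552.4 -30.8  81.7] yaw 0.21 q6 -0.36 tz -0.095 w 0.148
move [ 0.0169 -0.1208 -0.0447] rot [ 0.002  0.002 -0.97 ]
```

Emit:
{"name": "arm_command", "arguments": {"motion": [{"x": 0,"y": 0,"z": 0.0004,"rx": 0,"ry": 0,"rz": 0.1,"gripper": 0.05},{"x": 0,"y": 0,"z": 0.0004,"rx": 0,"ry": 0,"rz": 0.1,"gripper": 0.05},{"x": 0,"y": 0,"z": 0.0004,"rx": 0,"ry": 0,"rz": 0.1,"gripper": 0.05}]}}

```text
time_s: 33.75
tool_pos: [552.2, -30.9, 81.6]
orientation: [0.998, 0.056, -0.001, 0.001]
force: [-6.4, -2.6, 4.5]
grip_width: 0.15
```

```bash
python3 -c "
from h import *
tz()
go(543.8,91.0,126,1.18)"
```

```text
F,T mean [-6.749 -1.616  3.444 -0.395  0.99   0.307] tz sd 0.03
t 33.95 tcp [552.2 -30.9  81.6] yaw 0.112 q6 -0.26 tz 0.299 w 0.151
move [ 0.0052 -0.1219 -0.0448] rot [ 1.000e-03  3.000e-03 -1.068e+00]
```

C rose more steeply than expected, to about +0.35 N·m (target 0.22). That's still well short of cracking, so I leave it and use finer steps for B and D.

Emit:
{"name": "arm_command", "arguments": {"motion": [{"x": 0,"y": 0,"z": 0,"rx": 0,"ry": 0,"rz": 0,"gripper": 0.4},{"x": 0,"y": 0,"z": 0,"rx": 0,"ry": 0,"rz": 0,"gripper": 0.4},{"x": 0,"y": 0,"z": -0.045,"rx": 0.001,"ry": 0.003,"rz": 0,"gripper": 0.4},{"x": 0.0052,"y": -0.122,"z": -0.045,"rx": 0.001,"ry": 0.003,"rz": -1.068,"gripper": 0.4},{"x": 0.0052,"y": -0.122,"z": -0.045,"rx": 0.001,"ry": 0.003,"rz": -1.068,"gripper": 0.4},{"x": 0.0052,"y": -0.122,"z": -0.045,"rx": 0.001,"ry": 0.003,"rz": -1.068,"gripper": 0.4},{"x": 0.0052,"y": -0.122,"z": -0.045,"rx": 0.001,"ry": 0.003,"rz": -1.068,"gripper": 0.4},{"x": 0.0052,"y": -0.122,"z": -0.045,"rx": 0.001,"ry": 0.003,"rz": -1.068,"gripper": 0.4},{"x": 0.0052,"y": -0.122,"z": -0.045,"rx": 0.001,"ry": 0.003,"rz": -1.068,"gripper": 0.4},{"x": 0.0052,"y": -0.122,"z": -0.045,"rx": 0.001,"ry": 0.003,"rz": -1.068,"gripper": 0.4},{"x": 0.0052,"y": -0.122,"z": -0.045,"rx": 0.001,"ry": 0.003,"rz": -1.068,"gripper": 0.4}]}}

```text
time_s: 35.33
tool_pos: [544.0, 91.2, 126.4]
orientation: [0.832, 0.555, 0.0, 0.0]
force: [-0.9, -0.3, 0.5]
grip_width: 0.399
```

```bash
python3 -c "
from h import *
go(543.8,91.0,81.5,1.18)"
```

```text
t 35.33 tcp [544.   91.2 126.4] yaw 1.178 q6 -1.1 tz -0.019 w 0.399
move [-0.0003 -0.0002  0.0449] rot [ 0.001 -0.    -0.002]
```

Emit:
{"name": "arm_command", "arguments": {"motion": [{"x": 0,"y": 0,"z": 0.045,"rx": 0,"ry": 0,"rz": 0,"gripper": 0.4},{"x": 0,"y": 0,"z": 0.045,"rx": 0,"ry": 0,"rz": 0,"gripper": 0.4},{"x": 0,"y": 0,"z": 0.045,"rx": 0,"ry": 0,"rz": 0,"gripper": 0.05},{"x": 0,"y": 0,"z": 0.045,"rx": 0,"ry": 0,"rz": 0,"gripper": 0.05},{"x": 0,"y": 0,"z": 0.045,"rx": 0,"ry": 0,"rz": 0,"gripper": 0.05}]}}

```text
time_s: 35.95
tool_pos: [545.0, 90.7, 83.0]
orientation: [0.832, 0.555, 0.001, 0.001]
force: [-1.3, -0.1, 6.4]
grip_width: 0.15
```

Emit:
{"name": "arm_command", "arguments": {"motion": [{"x": 0,"y": 0,"z": 0.0003,"rx": 0,"ry": 0,"rz": 0.07,"gripper": 0.05},{"x": 0,"y": 0,"z": 0.0003,"rx": 0,"ry": 0,"rz": 0.07,"gripper": 0.05},{"x": 0,"y": 0,"z": 0.0003,"rx": 0,"ry": 0,"rz": 0.07,"gripper": 0.05}]}}

```text
time_s: 36.33
tool_pos: [544.9, 90.6, 82.9]
orientation: [0.85, 0.526, 0.001, 0.001]
force: [-0.8, -0.5, -1.3]
grip_width: 0.148
```

```bash
python3 -c "
from h import *
tz()
go(543.8,91,81.5,1.11)"
```

```text
F,T mean [-1.454 -0.653 -0.965 -0.165  0.085 -0.055] tz sd 0.019
t 36.52 tcp [545.   90.6  82.9] yaw 1.108 q6 -1.03 tz -0.07 w 0.148
move [-0.0002 -0.0012  0.0013] rot [ 0.003 -0.    -0.002]
```

Emit:
{"name": "arm_command", "arguments": {"motion": [{"x": 0,"y": 0,"z": 0.0003,"rx": 0,"ry": 0,"rz": 0.07,"gripper": 0.05},{"x": 0,"y": 0,"z": 0.0003,"rx": 0,"ry": 0,"rz": 0.07,"gripper": 0.05},{"x": 0,"y": 0,"z": 0.0003,"rx": 0,"ry": 0,"rz": 0.07,"gripper": 0.05}]}}

```text
time_s: 36.9
tool_pos: [544.9, 90.5, 82.6]
orientation: [0.868, 0.497, 0.001, 0.001]
force: [-1.6, -1.7, -0.9]
grip_width: 0.149
```

```bash
python3 -c "
from h import *
tz()
go(543.8,91,81.5,1.04)"
```

```text
F,T mean [-2.239 -2.008  0.311 -0.288  0.184 -0.028] tz sd 0.024
t 37.1 tcp [544.9  90.6  82.6] yaw 1.039 q6 -0.97 tz -0.013 w 0.149
move [-0.0002 -0.0012  0.0011] rot [ 0.003 -0.    -0.001]
```

Emit:
{"name": "arm_command", "arguments": {"motion": [{"x": 0,"y": 0,"z": 0.0003,"rx": 0,"ry": 0,"rz": 0.07,"gripper": 0.05},{"x": 0,"y": 0,"z": 0.0003,"rx": 0,"ry": 0,"rz": 0.07,"gripper": 0.05},{"x": 0,"y": 0,"z": 0.0003,"rx": 0,"ry": 0,"rz": 0.07,"gripper": 0.05}]}}

```text
time_s: 37.48
tool_pos: [544.8, 90.5, 82.3]
orientation: [0.885, 0.466, 0.001, 0.001]
force: [-2.4, -2.4, 1.1]
grip_width: 0.15
```

```bash
python3 -c "
from h import *
tz()
go(543.8,91,81.5,0.97)"
```

```text
F,T mean [-2.922 -2.769  0.205 -0.438  0.33  -0.041] tz sd 0.029
t 37.67 tcp [544.8  90.5  82.3] yaw 0.969 q6 -0.9 tz -0.046 w 0.148
move [-0.0002 -0.0012  0.0008] rot [ 0.003 -0.    -0.001]
```

Total is 1.21 and it's still running free.

Emit:
{"name": "arm_command", "arguments": {"motion": [{"x": 0,"y": 0,"z": 0.0003,"rx": 0,"ry": 0,"rz": 0.07,"gripper": 0.05},{"x": 0,"y": 0,"z": 0.0003,"rx": 0,"ry": 0,"rz": 0.07,"gripper": 0.05},{"x": 0,"y": 0,"z": 0.0003,"rx": 0,"ry": 0,"rz": 0.07,"gripper": 0.05}]}}

```text
time_s: 38.05
tool_pos: [544.8, 90.4, 82.0]
orientation: [0.9, 0.435, 0.001, 0.001]
force: [-3.3, -3.1, 1.7]
grip_width: 0.15
```

```bash
python3 -c "
from h import *
tz()
go(543.8,91,81.5,0.90)"
```

```text
F,T mean [-3.513 -3.646  1.337 -0.552  0.479 -0.034] tz sd 0.022
t 38.25 tcp [544.8  90.4  82. ] yaw 0.9 q6 -0.83 tz -0.041 w 0.15
move [-0.0002 -0.0011  0.0005] rot [ 0.003 -0.    -0.   ]
```

Emit:
{"name": "arm_command", "arguments": {"motion": [{"x": 0,"y": 0,"z": 0.0003,"rx": 0,"ry": 0,"rz": 0.07,"gripper": 0.05},{"x": 0,"y": 0,"z": 0.0003,"rx": 0,"ry": 0,"rz": 0.07,"gripper": 0.05},{"x": 0,"y": 0,"z": 0.0003,"rx": 0,"ry": 0,"rz": 0.07,"gripper": 0.05}]}}

```text
time_s: 38.62
tool_pos: [544.7, 90.3, 81.8]
orientation: [0.915, 0.404, 0.001, 0.001]
force: [-3.1, -3.6, 1.0]
grip_width: 0.15
```

```bash
python3 -c "
from h import *
tz()
go(671,-20.5,126,-.34)"
```

```text
F,T mean [-3.424 -3.155  2.014 -0.601  0.564 -0.057] tz sd 0.039
t 38.83 tcp [544.7  90.3  81.7] yaw 0.831 q6 -0.76 tz -0.061 w 0.146
move [ 0.0032  0.1681 -0.0438] rot [ 0.002 -0.002  1.171]
```

Total is 1.35, still free, with a baseline of about −0.045.

Emit:
{"name": "arm_command", "arguments": {"motion": [{"x": 0,"y": 0,"z": 0.0003,"rx": 0,"ry": 0,"rz": 0.06,"gripper": 0.05},{"x": 0,"y": 0,"z": 0.0003,"rx": 0,"ry": 0,"rz": 0.06,"gripper": 0.05},{"x": 0,"y": 0,"z": 0.0003,"rx": 0,"ry": 0,"rz": 0.06,"gripper": 0.05}]}}

```text
time_s: 39.2
tool_pos: [544.7, 90.3, 81.6]
orientation: [0.926, 0.377, 0.001, 0.001]
force: [-3.5, -3.2, 1.6]
grip_width: 0.145
```

```bash
python3 -c "
from h import *
tz()
go(671,-20.5,126,-.34)"
```

```text
F,T mean [-3.881 -2.974  2.535 -0.64   0.575 -0.07 ] tz sd 0.03
t 39.4 tcp [544.7  90.3  81.6] yaw 0.773 q6 -0.7 tz -0.075 w 0.153
move [ 0.0131  0.1676 -0.044 ] rot [ 0.002 -0.002  1.113]
```

Emit:
{"name": "arm_command", "arguments": {"motion": [{"x": 0,"y": 0,"z": 0.0003,"rx": 0,"ry": 0,"rz": 0.06,"gripper": 0.05},{"x": 0,"y": 0,"z": 0.0003,"rx": 0,"ry": 0,"rz": 0.06,"gripper": 0.05},{"x": 0,"y": 0,"z": 0.0003,"rx": 0,"ry": 0,"rz": 0.06,"gripper": 0.05}]}}

```text
time_s: 39.78
tool_pos: [544.7, 90.2, 81.5]
orientation: [0.937, 0.35, 0.001, 0.001]
force: [-5.0, -3.4, 3.7]
grip_width: 0.147
```

```bash
python3 -c "
from h import *
tz()
go(671,-20.5,126,-.34)"
```

```text
F,T mean [-5.126 -3.448  3.543 -0.625  0.723  0.048] tz sd 0.037
t 39.98 tcp [544.6  90.2  81.5] yaw 0.715 q6 -0.64 tz 0.014 w 0.145
move [ 0.0229  0.1666 -0.044 ] rot [ 0.002 -0.002  1.055]
```

Emit:
{"name": "arm_command", "arguments": {"motion": [{"x": 0,"y": 0,"z": 0.0001,"rx": 0,"ry": 0,"rz": 0.03,"gripper": 0.05},{"x": 0,"y": 0,"z": 0.0001,"rx": 0,"ry": 0,"rz": 0.03,"gripper": 0.05},{"x": 0,"y": 0,"z": 0.0001,"rx": 0,"ry": 0,"rz": 0.03,"gripper": 0.05}]}}

```text
time_s: 40.35
tool_pos: [544.6, 90.2, 81.5]
orientation: [0.942, 0.337, 0.001, 0.001]
force: [-3.5, -2.6, 1.7]
grip_width: 0.15
```

```bash
python3 -c "
from h import *
tz(5)
go(671,-20.5,126,-.34)"
```

```text
F,T mean [-4.1   -3.088  2.634 -0.605  0.606  0.185] tz sd 0.038
t 40.6 tcp [544.6  90.2  81.5] yaw 0.687 q6 -0.61 tz 0.199 w 0.153
move [ 0.0276  0.1658 -0.044 ] rot [ 0.002 -0.002  1.027]
```

B is at about +0.23 above baseline, so snug. Now D.

Emit:
{"name": "arm_command", "arguments": {"motion": [{"x": 0,"y": 0,"z": 0,"rx": 0,"ry": 0,"rz": 0,"gripper": 0.4},{"x": 0,"y": 0,"z": 0,"rx": 0,"ry": 0,"rz": 0,"gripper": 0.4},{"x": 0,"y": 0,"z": -0.044,"rx": 0.002,"ry": -0.002,"rz": 0,"gripper": 0.4},{"x": 0.0276,"y": 0.1658,"z": -0.044,"rx": 0.002,"ry": -0.002,"rz": 1.027,"gripper": 0.4},{"x": 0.0276,"y": 0.1658,"z": -0.044,"rx": 0.002,"ry": -0.002,"rz": 1.027,"gripper": 0.4},{"x": 0.0276,"y": 0.1658,"z": -0.044,"rx": 0.002,"ry": -0.002,"rz": 1.027,"gripper": 0.4},{"x": 0.0276,"y": 0.1658,"z": -0.044,"rx": 0.002,"ry": -0.002,"rz": 1.027,"gripper": 0.4},{"x": 0.0276,"y": 0.1658,"z": -0.044,"rx": 0.002,"ry": -0.002,"rz": 1.027,"gripper": 0.4},{"x": 0.0276,"y": 0.1658,"z": -0.044,"rx": 0.002,"ry": -0.002,"rz": 1.027,"gripper": 0.4},{"x": 0.0276,"y": 0.1658,"z": -0.044,"rx": 0.002,"ry": -0.002,"rz": 1.027,"gripper": 0.4},{"x": 0.0276,"y": 0.1658,"z": -0.044,"rx": 0.002,"ry": -0.002,"rz": 1.027,"gripper": 0.4}]}}

```text
time_s: 41.98
tool_pos: [671.1, -20.3, 126.0]
orientation: [0.986, -0.168, 0.0, 0.0]
force: [-0.2, 0.3, -0.1]
grip_width: 0.401
```

```bash
python3 -c "
from h import *
go(671,-20.5,81.5,-.34)"
```

```text
t 41.98 tcp [671.1 -20.3 126. ] yaw -0.338 q6 0.23 tz 0.02 w 0.401
move [-0.      0.0003  0.0445] rot [ 0.    -0.     0.002]
```

Emit:
{"name": "arm_command", "arguments": {"motion": [{"x": 0,"y": 0,"z": 0.0445,"rx": 0,"ry": 0,"rz": 0,"gripper": 0.4},{"x": 0,"y": 0,"z": 0.0445,"rx": 0,"ry": 0,"rz": 0,"gripper": 0.4},{"x": 0,"y": 0,"z": 0.0445,"rx": 0,"ry": 0,"rz": 0,"gripper": 0.05},{"x": 0,"y": 0,"z": 0.0445,"rx": 0,"ry": 0,"rz": 0,"gripper": 0.05},{"x": 0,"y": 0,"z": 0.0445,"rx": 0,"ry": 0,"rz": 0,"gripper": 0.05}]}}

```text
time_s: 42.6
tool_pos: [671.6, -20.1, 83.4]
orientation: [0.986, -0.168, 0.001, -0.0]
force: [-1.9, -1.5, 10.1]
grip_width: 0.15
```

Emit:
{"name": "arm_command", "arguments": {"motion": [{"x": 0,"y": 0,"z": 0.0003,"rx": 0,"ry": 0,"rz": 0.06,"gripper": 0.05},{"x": 0,"y": 0,"z": 0.0003,"rx": 0,"ry": 0,"rz": 0.06,"gripper": 0.05},{"x": 0,"y": 0,"z": 0.0003,"rx": 0,"ry": 0,"rz": 0.06,"gripper": 0.05}]}}

```text
time_s: 42.98
tool_pos: [671.6, -20.1, 83.4]
orientation: [0.98, -0.197, 0.001, -0.0]
force: [-1.1, -0.7, -1.1]
grip_width: 0.15
```

```bash
python3 -c "
from h import *
tz()
go(671,-20.5,81.5,-.4)"
```

```text
F,T mean [-1.24   0.059 -0.888 -0.026  0.189 -0.062] tz sd 0.023
t 43.17 tcp [671.6 -20.1  83.3] yaw -0.397 q6 0.29 tz -0.037 w 0.149
move [-0.0004  0.0006  0.0018] rot [-0.    -0.001  0.003]
```

Emit:
{"name": "arm_command", "arguments": {"motion": [{"x": 0,"y": 0,"z": 0.0003,"rx": 0,"ry": 0,"rz": 0.06,"gripper": 0.05},{"x": 0,"y": 0,"z": 0.0003,"rx": 0,"ry": 0,"rz": 0.06,"gripper": 0.05},{"x": 0,"y": 0,"z": 0.0003,"rx": 0,"ry": 0,"rz": 0.06,"gripper": 0.05}]}}

```text
time_s: 43.55
tool_pos: [671.6, -20.2, 83.1]
orientation: [0.974, -0.226, 0.001, -0.0]
force: [-1.2, -0.2, -1.0]
grip_width: 0.152
```

```bash
python3 -c "
from h import *
tz()
go(671,-20.5,81.5,-.46)"
```

```text
F,T mean [-1.413 -0.002 -0.778 -0.032  0.217 -0.011] tz sd 0.009
t 43.75 tcp [671.6 -20.1  83.1] yaw -0.457 q6 0.35 tz -0.014 w 0.149
move [-0.0004  0.0006  0.0016] rot [-0.    -0.001  0.003]
```

Emit:
{"name": "arm_command", "arguments": {"motion": [{"x": 0,"y": 0,"z": 0.0003,"rx": 0,"ry": 0,"rz": 0.06,"gripper": 0.05},{"x": 0,"y": 0,"z": 0.0003,"rx": 0,"ry": 0,"rz": 0.06,"gripper": 0.05},{"x": 0,"y": 0,"z": 0.0003,"rx": 0,"ry": 0,"rz": 0.06,"gripper": 0.05}]}}

```text
time_s: 44.12
tool_pos: [671.6, -20.1, 82.9]
orientation: [0.967, -0.255, 0.001, -0.0]
force: [-1.0, -0.0, -0.1]
grip_width: 0.15
```

```bash
python3 -c "
from h import *
tz()
go(671,-20.5,81.5,-.52)"
```

```text
F,T mean [-1.305 -0.193 -0.713 -0.037  0.283 -0.031] tz sd 0.029
t 44.33 tcp [671.6 -20.1  82.9] yaw -0.516 q6 0.41 tz -0.063 w 0.151
move [-0.0004  0.0006  0.0014] rot [-0.001 -0.001  0.004]
```

Emit:
{"name": "arm_command", "arguments": {"motion": [{"x": 0,"y": 0,"z": 0.0003,"rx": 0,"ry": 0,"rz": 0.06,"gripper": 0.05},{"x": 0,"y": 0,"z": 0.0003,"rx": 0,"ry": 0,"rz": 0.06,"gripper": 0.05},{"x": 0,"y": 0,"z": 0.0003,"rx": 0,"ry": 0,"rz": 0.06,"gripper": 0.05}]}}

```text
time_s: 44.7
tool_pos: [671.6, -20.1, 82.6]
orientation: [0.959, -0.283, 0.001, -0.0]
force: [-0.4, 0.2, 0.9]
grip_width: 0.146
```

```bash
python3 -c "
from h import *
tz()
go(671,-20.5,81.5,-.58)"
```

```text
F,T mean [-2.102 -0.109  0.409 -0.01   0.355 -0.043] tz sd 0.034
t 44.9 tcp [671.6 -20.1  82.7] yaw -0.575 q6 0.47 tz 0.001 w 0.149
move [-0.0003  0.0007  0.0012] rot [-0.001 -0.001  0.005]
```

Emit:
{"name": "arm_command", "arguments": {"motion": [{"x": 0,"y": 0,"z": 0.0003,"rx": 0,"ry": 0,"rz": 0.06,"gripper": 0.05},{"x": 0,"y": 0,"z": 0.0003,"rx": 0,"ry": 0,"rz": 0.06,"gripper": 0.05},{"x": 0,"y": 0,"z": 0.0003,"rx": 0,"ry": 0,"rz": 0.06,"gripper": 0.05}]}}

```text
time_s: 45.28
tool_pos: [671.6, -20.1, 82.4]
orientation: [0.95, -0.312, 0.001, -0.0]
force: [-1.9, -0.6, 0.9]
grip_width: 0.151
```

```bash
python3 -c "
from h import *
tz()
go(671,-20.5,81.5,-.64)"
```

```text
F,T mean [-2.526  0.067  1.707 -0.024  0.438 -0.047] tz sd 0.012
t 45.48 tcp [671.6 -20.1  82.4] yaw -0.635 q6 0.53 tz -0.027 w 0.152
move [-0.0003  0.0007  0.0009] rot [-0.001 -0.001  0.005]
```

Emit:
{"name": "arm_command", "arguments": {"motion": [{"x": 0,"y": 0,"z": 0.0003,"rx": 0,"ry": 0,"rz": 0.06,"gripper": 0.05},{"x": 0,"y": 0,"z": 0.0003,"rx": 0,"ry": 0,"rz": 0.06,"gripper": 0.05},{"x": 0,"y": 0,"z": 0.0003,"rx": 0,"ry": 0,"rz": 0.06,"gripper": 0.05}]}}

```text
time_s: 45.85
tool_pos: [671.6, -20.2, 82.2]
orientation: [0.94, -0.34, 0.001, -0.0]
force: [-3.0, 0.4, 1.8]
grip_width: 0.15
```

```bash
python3 -c "
from h import *
tz()
go(671,-20.5,81.5,-.7)"
```

```text
F,T mean [-2.523 -0.196  2.092 -0.014  0.519 -0.072] tz sd 0.032
t 46.05 tcp [671.6 -20.1  82.1] yaw -0.694 q6 0.59 tz -0.074 w 0.148
move [-0.0003  0.0007  0.0006] rot [-0.001 -0.001  0.006]
```

Emit:
{"name": "arm_command", "arguments": {"motion": [{"x": 0,"y": 0,"z": 0.0003,"rx": 0,"ry": 0,"rz": 0.06,"gripper": 0.05},{"x": 0,"y": 0,"z": 0.0003,"rx": 0,"ry": 0,"rz": 0.06,"gripper": 0.05},{"x": 0,"y": 0,"z": 0.0003,"rx": 0,"ry": 0,"rz": 0.06,"gripper": 0.05}]}}

```text
time_s: 46.42
tool_pos: [671.6, -20.1, 81.9]
orientation: [0.93, -0.368, 0.001, -0.0]
force: [-2.7, -0.3, 3.1]
grip_width: 0.149
```

```bash
python3 -c "
from h import *
tz()
go(671,-20.5,81.5,-.76)"
```

```text
F,T mean [-2.864  0.249  3.007  0.004  0.573 -0.042] tz sd 0.025
t 46.62 tcp [671.7 -20.1  82. ] yaw -0.754 q6 0.65 tz -0.014 w 0.153
move [-0.0002  0.0007  0.0005] rot [-0.001 -0.001  0.006]
```

Total is 1.42, still free (baseline about −0.045).

Emit:
{"name": "arm_command", "arguments": {"motion": [{"x": 0,"y": 0,"z": 0.0003,"rx": 0,"ry": 0,"rz": 0.06,"gripper": 0.05},{"x": 0,"y": 0,"z": 0.0003,"rx": 0,"ry": 0,"rz": 0.06,"gripper": 0.05},{"x": 0,"y": 0,"z": 0.0003,"rx": 0,"ry": 0,"rz": 0.06,"gripper": 0.05}]}}

```text
time_s: 47.0
tool_pos: [671.7, -20.1, 81.9]
orientation: [0.919, -0.395, 0.001, -0.0]
force: [-4.3, 0.5, 5.6]
grip_width: 0.146
```

```bash
python3 -c "
from h import *
tz()
go(671,-20.5,81.5,-.82)"
```

```text
F,T mean [-4.408e+00  1.470e-01  5.227e+00  1.200e-02  8.480e-01  1.000e-03] tz sd 0.032
t 47.2 tcp [671.7 -20.2  81.9] yaw -0.813 q6 0.71 tz -0.042 w 0.148
move [-0.0002  0.0007  0.0004] rot [-0.001 -0.001  0.007]
```

Emit:
{"name": "arm_command", "arguments": {"motion": [{"x": 0,"y": 0,"z": 0.0001,"rx": 0,"ry": 0,"rz": 0.04,"gripper": 0.05},{"x": 0,"y": 0,"z": 0.0001,"rx": 0,"ry": 0,"rz": 0.04,"gripper": 0.05},{"x": 0,"y": 0,"z": 0.0001,"rx": 0,"ry": 0,"rz": 0.04,"gripper": 0.05}]}}

```text
time_s: 47.58
tool_pos: [671.6, -20.1, 81.8]
orientation: [0.911, -0.413, 0.001, -0.0]
force: [-4.5, 0.9, 4.1]
grip_width: 0.15
```

```bash
python3 -c "
from h import *
tz()
go(671,-20.5,81.5,-.86)"
```

```text
F,T mean [-4.663  0.038  5.039 -0.036  0.829  0.203] tz sd 0.021
t 47.77 tcp [671.7 -20.1  81.9] yaw -0.852 q6 0.75 tz 0.228 w 0.153
move [-0.0002  0.0008  0.0004] rot [-0.001 -0.001  0.008]
```

D is snug at about +0.24. Releasing and lifting clear.

Emit:
{"name": "arm_command", "arguments": {"motion": [{"x": 0,"y": 0,"z": 0,"rx": 0,"ry": 0,"rz": 0,"gripper": 0.4},{"x": 0,"y": 0,"z": 0,"rx": 0,"ry": 0,"rz": 0,"gripper": 0.4},{"x": 0,"y": 0,"z": -0.06,"rx": 0,"ry": 0,"rz": 0,"gripper": 0.4},{"x": 0,"y": 0,"z": -0.12,"rx": 0,"ry": 0,"rz": 0,"gripper": 0.4},{"x": 0.12,"y": 0.1,"z": -0.14,"rx": 0,"ry": 0,"rz": 0,"gripper": 0.4},{"x": 0.12,"y": 0.1,"z": -0.14,"rx": 0,"ry": 0,"rz": 0,"gripper": 0.4},{"x": 0.12,"y": 0.1,"z": -0.14,"rx": 0,"ry": 0,"rz": 0,"gripper": 0.4},{"x": 0.12,"y": 0.1,"z": -0.14,"rx": 0,"ry": 0,"rz": 0,"gripper": 0.4}]}}

```text
time_s: 48.78
tool_pos: [675.2, -179.4, 222.0]
orientation: [0.91, -0.415, 0.001, -0.0]
force: [0.6, 0.6, -1.2]
grip_width: 0.4
```

```bash
python3 -c "
from h import *
from workcell import bot
f=tz(2);print(ang(f));go(600,-150,220,0)
S=bot.grab_frame('side');cv2.imwrite('pics/end.png',np.hstack([cv2.resize(S['pixels'][100:340,230:470],(400,400)),cv2.resize(f['pixels'][165:285,255:375],(400,400))]))"
```

```text
F,T mean [-0.401  0.355  0.239 -0.004  0.006  0.039] tz sd 0.05
{'A': (array([660.8,  99.6]), 2.047, array([14., 46.])), 'B': (array([542.5,  90.9]), 2.261, array([12., 47.])), 'C': (array([550.3, -24.7]), 1.68, array([12., 46.])), 'D': (array([670.4, -18.8]), 0.682, array([13., 49.]))}
t 48.88 tcp [ 675.2 -176.2  221.5] yaw -0.853 q6 0.52 tz 0.089 w 0.4
move [-0.0692  0.0394  0.0014] rot [-0.001 -0.001 -0.853]
```

View pics/end.png

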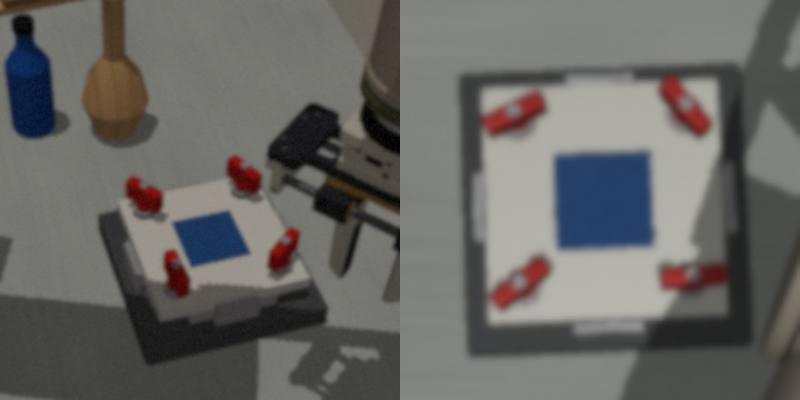

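The final picture shows the cover seated inside its fences and whole. The wings are at crop (513,112), (686,105), (520,282) and (693,276). The gripper is clear, and the flask and vase are untouched. Total turns measured by camera are A 1.53, B 1.49, C 1.63 and D 1.54, which match the commanded turns.

```bash
python3 -c "
from workcell import bot
bot.job_done();print(bot.get_state()['time_s'])"
```

```text
the job is handed in; nothing more can be done
the job is handed in; nothing more can be done
```

The mould is closed and handed in at about 49 s, with every knob snug by feel. One knob went past its target. I had no direct measurement of the cover's tilt or height: that it is level and home is inferred from the steep torque rise at every knob and from the pictures.

I tightened the knobs in star order, calling them by corner A → C → B → D, where A is across from C and B from D. I did three rounds: 0.6 rad each, then 0.4 rad each, then small steps by feel until snug.

| Knob | Order | Torque above free running (N·m) | Target (N·m) | Total turn by camera (rad) |
|---|---|---|---|---|
| A | 1st | about 0.27 | 0.27 | 1.53 |
| C | 2nd | about 0.35 | 0.22 | 1.63 |
| B | 3rd | about 0.23 | 0.19 | 1.49 |
| D | 4th | about 0.24 | 0.19 | 1.54 |

- **Knob C:** the torque rose more steeply than stated, so my 0.1 rad step overshot. By the stated 0.2 rad margin it should be well short of cracking. I did not back it off or check it again after the cover levelled.
- **Torque readings:** free running read between about −0.07 and +0.02 N·m at rest rather than +0.05, so I judged snug against each knob's own reading. Each value is uncertain by about 0.02 N·m.
- **Last look:** the camera turns match what I commanded. The cover sits whole inside the fences, the flask and vase look undisturbed, and the gripper is well clear. The bowl was outside the last pictures, but the arm never went near it.

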